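Snap test cassettes shut in the hand press and lay them on the reading rack

ROBOT

A 7-joint arm with a two-finger parallel gripper is mounted at the origin on a cart in front of the work surface, level with it; the furniture and walls round the work are solid. World frame = base frame: x ahead of the robot, y to its left, z up, the work surface at z = 0. Lengths are in m, angles in degrees, forces in N, time in s.
With the tool pointing down it reaches from about 0.425 to 0.875 m from the base axis. Payload 4.7 kg.
Tool frame: the origin (TCP) lies midway between the tips of the shut fingers; the grasp point (between the pads) lies 19 mm behind it; z points along the fingers, y is the line along which they close (so a half turn about z gives the same grasp; the last joint's range is limited). The gripper opens to 85 mm and grips with 20 to 120 N. Pads are 22 mm wide; open, the fingers measure 114 mm over their backs; the gripper's body (76 mm by 85 mm) begins 54 mm behind the grasp point. The pads swing forward as they close: fully open they stand 13 mm farther back than shut.
Start: joints at [-72.13, 18.392, -4.016, 83.108, 1.295, 78.541, -3.26], TCP at [0.191, 0.621, 0.21] pointing down, gripper open.
Joint ranges: [-163.93, 163.93], [-17.29, 119.83], [-79.2, 71.16], [3.27, 140.29], [-89.18, 269.18], [5.43, 117.66], [-154.24, 154.24]. Speed limits (degrees/s): [147.25, 147.25, 180, 180, 180, 180, 180].

INTERFACE

Orientations are given as [roll, pitch, yaw] about the fixed x, y, z axes, in that order (R = Rz(yaw) Ry(pitch) Rx(roll)).
In Python, from cell import arm, cams gives the robot as it stands.
- The arm moves only by the shell command python3 -m pendant 'ROWS' [FORCE]. ROWS is JSON, one flat list of numbers, 5 for each row, row after row: the shift along the world's x, y, z in m, then the turn about the world's z in degrees, then the gripper command: -1 is shut, 1 is fully open, values between are in proportion. A call has 1 to 20 rows; each row is the pose to reach, as a shift and turn from the pose commanded when the call began; what a row does not reach only later rows make up. A row lasts 1/8 s, in which the tool goes at most 62.5 mm and 10.7 degrees, less where a joint would pass 70% of its speed; a pose out of reach is approached as far as the arm can. A call with a gripper value outside its range is refused whole. The fingers move at their own pace and stop on an object; FORCE is the grip in N (left out, the last holds). Time passes only in rows, so rows that repeat a pose let the fingers close. It gives the time, the measured TCP pose, the force, the opening and the grip force at its end, in the units of the state.
- arm.state(): the state, without advancing time (a new reading comes with each control period).
- cams.grab_frame(name): name is "scene" or "top" or "wrist"; returns a dict with "color" (480x640x3 uint8, red, green, blue), "fx", "fy", "cx", "cy" (pixels), "extrinsics" (4x4, takes a point from world to camera coordinates); the wrist camera has in their place "T_tool_cam" (4x4, takes a point from camera to tool coordinates, whose origin is the TCP and whose axes are the flange's). Camera axes: x right, y up, looking along -z (the intrinsics and any distortion apply to the point x, -y, -z); pixel columns grow to the right and rows downward; lengths in m; the calibration is good to about 2 mm. A picture is of the moment at which its call begins: read the wrist's pose just before it. There is no depth.
- arm.hand_in(): hands the job in; it is judged then, once.
The state is a dict: "time_s": time; "qpos": joint angles; "qvel": joint speeds; "joint_torque": joint torques, N m; "tool_pos": TCP position; "eef_rot": TCP orientation; "force": force on the tool from outside, world axes, zero at the start; "ft_torque": the same for the moment, N m; "gripper_width": opening from 0.0 (shut) to 1.0 (fully open); "grip_force": force on a finger pad.
Only numpy, scipy, OpenCV 4.12 (cv2) and the standard library are available. Lean on these libraries where they do the work, as an engineer would, in place of code of your own. Each camera call takes 0.05 s, during which the arm holds its last target. There are 200 camera calls.

TASK

The white test cassettes lying on the desk still have their upper shells standing proud. Snap each one fully shut in the lever press (lay it between the pins, pull the sprung lever down to its stop and let it come back up; do not squeeze it shut by hand), then lay the closed cassettes side by side on the sloping reading rack, window side up, the long way up the slope and each with an end resting against the lip. Leave the lever up and the other things on the desk where they are.

Things in the scene. Friction and masses are not known exactly. Their poses are not given: they have to be found in the camera images.
- cassette_1: white plastic test cassette, 110 (x) by 42 mm (y): lower shell 8.5 mm thick, above it a 5.5 mm upper shell on snap pins; 18 mm thick while open (4 mm gap all round), 14 mm shut. Origin: centre of the underside; z up through the upper shell, which has the result window and sample well. About 65 g. Two or three of the three are present
- cover_1 (a joint): how far the upper shell of cassette_1 is pressed down: 0 = standing proud, 0.004 m = snapped shut. It takes about 20 N and stays where it is left
- cassette_2: white plastic test cassette, 110 (x) by 42 mm (y): lower shell 8.5 mm thick, above it a 5.5 mm upper shell on snap pins; 18 mm thick while open (4 mm gap all round), 14 mm shut. Origin: centre of the underside; z up through the upper shell, which has the result window and sample well. About 65 g. Two or three of the three are present
- cover_2 (a joint): how far the upper shell of cassette_2 is pressed down: 0 = standing proud, 0.004 m = snapped shut. It takes about 20 N and stays where it is left
- cassette_3: white plastic test cassette, 110 (x) by 42 mm (y): lower shell 8.5 mm thick, above it a 5.5 mm upper shell on snap pins; 18 mm thick while open (4 mm gap all round), 14 mm shut. Origin: centre of the underside; z up through the upper shell, which has the result window and sample well. About 65 g. Two or three of the three are present
- cover_3 (a joint): how far the upper shell of cassette_3 is pressed down: 0 = standing proud, 0.004 m = snapped shut. It takes about 20 N and stays where it is left
- press_lever (a joint): lever of the bench press, rad: 0 = sprung back upright (leaning 5 deg back, away from the bed), 1.658 = level, at its stop, pad 14 mm above the bed. Damped return spring: 2 to 5 N at the handle, and some 12 N more while it snaps a cassette shut. It swings back by itself when let go
- press_handle (a point): middle of the lever's T-bar, 220 mm from the hinge, 0.28 m up at rest, 62 mm at the stop (4 mm above the hinge pin). The bar lies along the hinge axis (y here and of the nest): round black sleeves, 20 mm thick, from 13 to 77 mm out on either side; the 24 mm wide arm joins in the middle. It swings in the nest's x-z plane from above the hinge towards the nest's -x and down
- press_hinge (a point): centre of the lever's hinge pin, 58 mm above the desk, 120 mm from the nest centre along the nest's +x; hinge axis along the nest's y
- press_nest (a point): centre of the nest, on the bed 22 mm above the desk: x to the hinge, y along the hinge axis, z up. A cassette lies here long axis along x, either way round, between six round-topped pins 8 mm thick, 9 mm high: two by each long side (40 mm either way from the middle) and one at each end, 2.5 mm clear. Mid-sides are free for fingers. Bed 150x84, base 240x112 mm; pad on the lever 96x46 mm
- rack_plate: white sheet-metal reading rack, fixed, its face sloping up at 25 deg away from the robot. Origin: middle of the foot of the lip on the sloping face, 30 mm above the desk; x up the slope (150 mm), y along the lip (+-107 mm), z square out of the face. Lip 11.5 mm high, 3 mm thick. A cassette with an end against the lip has its origin at x = 0.055, z = 0
- timer: white bench timer, 65x65x20 mm; a bystander, origin centre of its underside
- marker: black-capped marker pen lying down, 135 mm long; a bystander, origin centre of its underside
- vial: small amber glass vial with screw cap, 26 mm across, 60 mm tall, standing; a bystander, origin centre of its underside
- slide_box: dark blue slide box, 181x98x45 mm; a bystander, origin centre of its underside

How it is judged:
By the outcome, as a careful person would: the job done as asked, in the order asked, and still so for the second after the job is handed in, with the robot touching nothing.
Of cassette_1, cassette_2, cassette_3 only 2 to 3 are there at a start; the rules pass over those that are not, and their reading is None.
At some moment in a run one of cassette_1, cassette_2, cassette_3 may be knocked a few centimetres aside while the robot is not near it.
Once in a run the grip may slacken for a moment while it holds something.
It also fails if it takes over 210 s, if anything falls off the work surface, if the arm or the gripper's body presses on something with over 40 N, if the wrist force passes 120 N, or if a joint passes its speed limit or range.

## Working session

There is one attempt and no reset: what is moved stays moved. The work goes in short steps, Python scripts to look and compute and a shell command to move; the robot and the scene stay as the last step left them, time stands still between calls to the robot, and variables do not carry over. Pictures are saved under pics/ and viewed, at most 14 in all, crops included, and the job is handed in when it is done.

```bash
ls; mkdir -p pics; cat > h.py <<'E'
import numpy as np, cv2
from cell import arm, cams
from scipy.spatial.transform import Rotation as R
def grab(n):
    s=arm.state(); f=cams.grab_frame(n)
    if n=="wrist":
        T=np.eye(4);T[:3,:3]=R.from_euler('xyz',s['eef_rot'],degrees=True).as_matrix();T[:3,3]=s['tool_pos']
        f['c2w']=T@np.array(f['T_tool_cam'])
    else: f['c2w']=np.linalg.inv(np.array(f['extrinsics']))
    return f
def save(f,name): cv2.imwrite('pics/'+name,cv2.cvtColor(f['color'],cv2.COLOR_RGB2BGR))
def ray(f,u,v):
    d=np.array([(u-f['cx'])/f['fx'],-(v-f['cy'])/f['fy'],-1.]); 
    return f['c2w'][:3,3], f['c2w'][:3,:3]@d
def onz(f,u,v,z):
    o,d=ray(f,u,v); return o+d*(z-o[2])/d[2]
def two(f1,p1,f2,p2):
    o1,d1=ray(f1,*p1);o2,d2=ray(f2,*p2)
    t=np.linalg.lstsq(np.c_[d1,-d2],o2-o1,rcond=None)[0]
    a=o1+d1*t[0];b=o2+d2*t[1]; return (a+b)/2,np.linalg.norm(a-b)
def proj(f,P):
    c=np.linalg.inv(f['c2w'])@np.r_[P,1.]; return np.array([f['cx']-f['fx']*c[0]/c[2],f['cy']+f['fy']*c[1]/c[2]])
E
python3 - <<'E'
from h import *
s=arm.state();print({k:np.round(v,3) for k,v in s.items()})
for n in['scene','top','wrist']:
    f=grab(n);save(f,n+'0.png');print(n,f.keys(),f['fx'],f['cx'],f['cy'],np.round(f['c2w'],3).tolist())
E
```

```text
pics
{'time_s': np.float64(0.0), 'qpos': array([-72.13 ,  18.44 ,  -4.014,  83.176,   1.294,  78.54 ,  -3.262]), 'qvel': array([-0.036, -0.019, -0.017, -0.01 , -0.05 ,  0.002, -0.012]), 'joint_torque': array([-0.0000e+00, -4.9358e+01, -3.8300e-01, -3.1434e+01,  1.3000e-02,
        1.1000e-02, -0.0000e+00]), 'tool_pos': array([0.191, 0.621, 0.209]), 'eef_rot': array([-1.79889e+02,  6.00000e-03,  1.62936e+02]), 'force': array([-0.066, -0.049,  0.034]), 'ft_torque': array([ 0.02 , -0.021, -0.033]), 'grip_force': np.float64(0.0), 'gripper_width': np.float64(1.001)}
scene dict_keys(['color', 'fx', 'fy', 'cx', 'cy', 'extrinsics', 'c2w']) 503.6658807858218 313.8062669554745 240.6860173771587 [[0.744, 0.445, -0.498, -0.018], [-0.668, 0.483, -0.566, -0.666], [-0.011, 0.754, 0.656, 0.922], [0.0, 0.0, 0.0, 1.0]]
top dict_keys(['color', 'fx', 'fy', 'cx', 'cy', 'extrinsics', 'c2w']) 603.309469315702 317.1975138989264 230.6268832956587 [[-0.031, 0.979, -0.199, 0.289], [-1.0, -0.03, 0.011, -0.039], [0.005, 0.2, 0.98, 1.518], [0.0, 0.0, 0.0, 1.0]]
wrist dict_keys(['color', 'fx', 'fy', 'cx', 'cy', 'T_tool_cam', 'c2w']) 414.23162811878433 317.41281591265357 233.79472833155327 [[0.293, -0.917, -0.271, 0.121], [0.956, 0.28, 0.085, 0.642], [-0.002, -0.284, 0.959, 0.373], [0.0, 0.0, 0.0, 1.0]]
```

View pics/scene0.png

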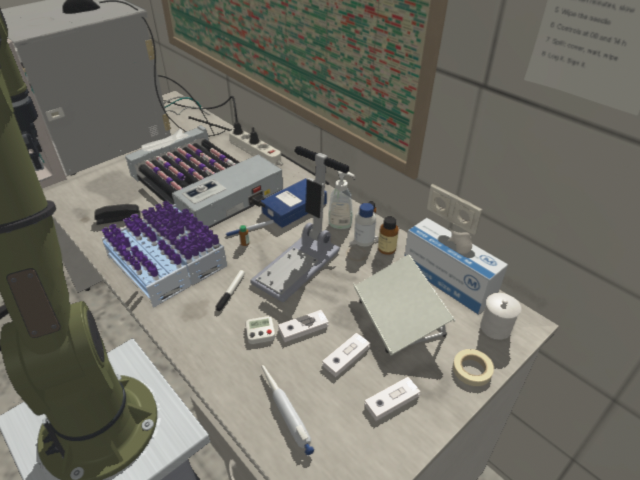

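View pics/top0.png

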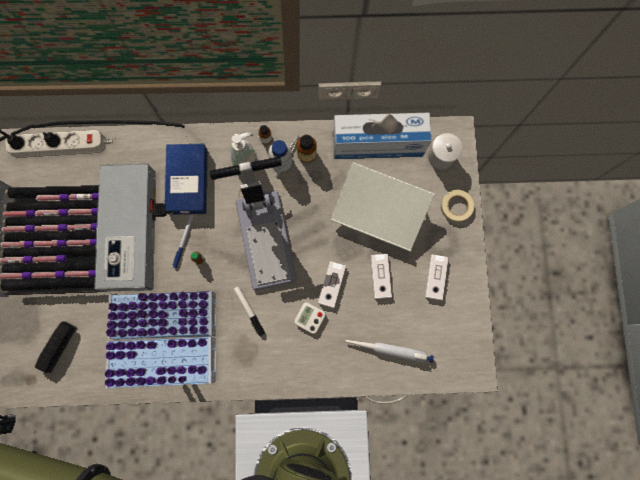

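The scene view shows the press (300,260), rack (403,305), timer (260,330), and three cassettes (303,326), (346,354), (392,399). In the top view the cassettes are at (332,285), (381,276) and (437,278), with the bed at about (267,240) and the rack at about (383,208). Next I'll measure these.

```bash
python3 - <<'E'
from h import *
t=grab('top');s=grab('scene')
for n,f in(('top',t),('scene',s)):
    hsv=cv2.cvtColor(f['color'],cv2.COLOR_RGB2HSV)
    m=((hsv[...,2]>205)&(hsv[...,1]<25)).astype(np.uint8)
    m=cv2.morphologyEx(m,cv2.MORPH_CLOSE,np.ones((7,7)))
    cs,_=cv2.findContours(m,0,2)
    for c in cs:
        if 300<cv2.contourArea(c)<2500:
            r=cv2.minAreaRect(c);
            if n=='top':
                b=np.array([onz(f,*p,0.018)[:2] for p in cv2.boxPoints(r)])
                print(n,np.round(r[0]),np.round(b.mean(0),3),'edges',np.round(np.linalg.norm(np.diff(b,axis=0),axis=1),3),'dir',np.round(np.degrees(np.arctan2(*(b[1]-b[0])[::-1])),1),np.round(np.degrees(np.arctan2(*(b[2]-b[1])[::-1])),1))
            else:print(n,np.round(r[0]),onz(f,*r[0],0.018).round(3), cv2.contourArea(c))
a=t['color'][150:310,220:460];b=s['color'][140:360,230:470]
cv2.imwrite('pics/a.png',cv2.cvtColor(cv2.resize(a,None,fx=3.3,fy=3.3,interpolation=2),cv2.COLOR_RGB2BGR))
cv2.imwrite('pics/b.png',cv2.cvtColor(cv2.resize(b,None,fx=2.7,fy=2.7,interpolation=2),cv2.COLOR_RGB2BGR))
E
```

```text
top [360. 124.] [ 0.878 -0.177] edges [0.13  0.047 0.129] dir -89.8 178.6
top [411. 122.] [ 0.879 -0.313] edges [0.09  0.045 0.089] dir -91.7 176.1
scene [392. 395.] [ 0.468 -0.347  0.018] 907.5
scene [346. 352.] [ 0.474 -0.208  0.018] 716.0
scene [287. 325.] [ 0.427 -0.064  0.018] 899.0
scene [504. 302.] [ 0.851 -0.36   0.018] 454.5
scene [486. 260.] [ 0.947 -0.248  0.018] 398.5
```

View pics/a.png

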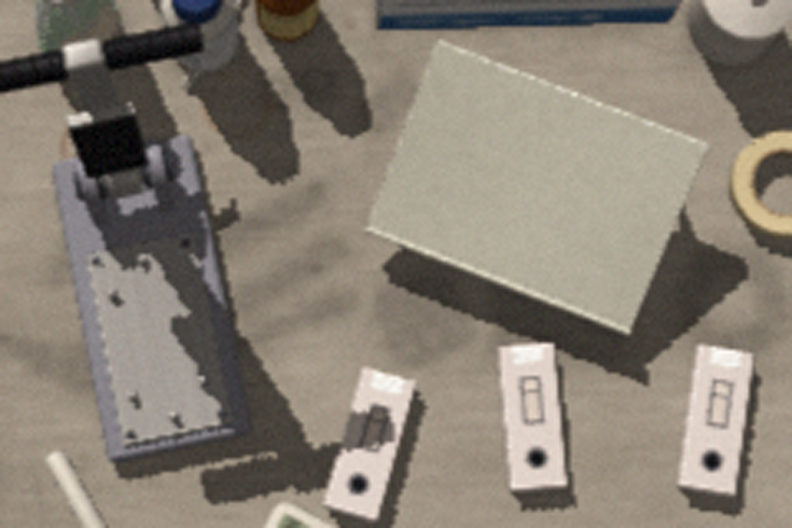

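View pics/b.png

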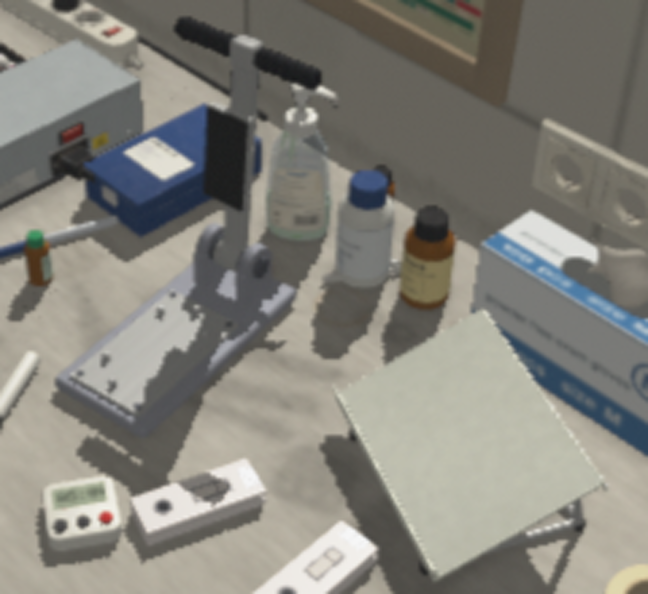

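Crop a shows the bed front corners at about (113,458) and (245,430), the rack lip edge from (370,230) to (630,330), and the handle bar from about (0,75) to (200,38). The cassettes have their wells towards the robot. Crop b shows the lever upright.

```bash
python3 - <<'E'
from h import *
t=grab('top');s=grab('scene')
A=lambda u,v:(220+u/3.3,150+v/3.3)
B=lambda u,v:(230+u/2.7,140+v/2.7)
for n,z,ps in(('press base FL FR RL RR',.022,[(110,458),(245,430),(55,165),(195,137)]),('lip',.035,[(370,230),(630,332)]),('topedge',.093,[(440,42),(707,147)]),
 ('c1',.018,[(362,368),(415,380),(378,520),(326,505)]),('c2',.018,[(500,345),(552,343),(567,488),(512,492)]),('c3',.018,[(698,346),(752,353),(733,495),(680,487)])):
    P=np.array([onz(t,*A(*p),z)[:2] for p in ps]);print(n,P.round(3).tolist(),'mean',P.mean(0).round(4),'|01|',np.linalg.norm(P[1]-P[0]).round(3),'ang01',np.degrees(np.arctan2(*(P[0]-P[1])[::-1])).round(1))
    if len(ps)>3:print('  long ang',np.degrees(np.arctan2(*(P[1]-P[2])[::-1])).round(1),np.degrees(np.arctan2(*(P[0]-P[3])[::-1])).round(1),np.linalg.norm(P[1]-P[2]))
for n,a,b in(('lipL',(370,230),(337,390)),('lipR',(630,332),(436,573)),('topL',(440,42),(485,312)),('topR',(707,147),(603,487)),
 ('c1well',(358,484),(163,507)),('bedFL',(110,458),(60,380)),('bedFR',(245,430),(138,432)),('barR',(200,38),(318,75)),('armtop',(83,55),(245,42))):
    p,e=two(t,A(*a),s,B(*b));print(n,p.round(3),round(e,4))
E
```

```text
press base FL FR RL RR [[0.451, 0.107], [0.469, 0.005], [0.679, 0.147], [0.698, 0.038]] mean [0.5743 0.0741] |01| 0.103 ang01 100.0
  long ang -146.0 164.5 0.2538819176877502
lip [[0.617, -0.095], [0.533, -0.288]] mean [ 0.575  -0.1914] |01| 0.211 ang01 66.3
topedge [[0.747, -0.15], [0.66, -0.344]] mean [ 0.7034 -0.247 ] |01| 0.213 ang01 65.9
c1 [[0.514, -0.085], [0.503, -0.125], [0.399, -0.093], [0.411, -0.055]] mean [ 0.4567 -0.0896] |01| 0.041 ang01 75.4
  long ang -17.0 -16.6 0.10969209585063973
c2 [[0.528, -0.191], [0.529, -0.231], [0.418, -0.236], [0.416, -0.195]] mean [ 0.4729 -0.2132] |01| 0.04 ang01 90.5
  long ang 2.7 1.8 0.11077444074183661
c3 [[0.523, -0.342], [0.516, -0.383], [0.409, -0.361], [0.416, -0.321]] mean [ 0.4662 -0.3518] |01| 0.041 ang01 80.8
  long ang -11.8 -11.1 0.10968300972597751
lipL [ 0.616 -0.094  0.042] 0.0001
lipR [ 0.531 -0.287  0.042] 0.0006
topL [ 0.746 -0.149  0.093] 0.0016
topR [ 0.659 -0.343  0.093] 0.0033
c1well [ 0.425 -0.079  0.023] 0.0008
bedFL [0.453 0.107 0.016] 0.0026
bedFR [0.468 0.006 0.016] 0.0034
barR [0.693 0.02  0.286] 0.0015
armtop [0.681 0.096 0.29 ] 0.0023
```

```bash
python3 -m pendant '[0.2,-0.28,0.05,5,1,0.2,-0.28,0.05,10,1,0.2,-0.28,0.05,17,1,0.2,-0.28,0.05,17,1,0.2,-0.28,0.05,17,1,0.2,-0.28,0.05,17,1,0.29,-0.57,0.05,17,1,0.29,-0.57,0.05,17,1,0.29,-0.57,0.05,17,1,0.29,-0.57,0.05,17,1,0.29,-0.57,0.05,17,1,0.29,-0.57,0.05,17,1,0.29,-0.57,0.05,17,1,0.29,-0.57,0.05,17,1]' 30
python3 - <<'E'
from h import *
f=grab('wrist');save(f,'w1.png');print(arm.state()['qpos'].round(1) if hasattr(arm.state()['qpos'],'round') else arm.state()['qpos'])
E
```

```text
time_s: 2.1
tool_pos: [0.4804, 0.053, 0.2597]
eef_rot: [180.0, -0.0, -179.9]
force: [-0.2, 0.9, -0.3]
gripper_width: 1.002
grip_force: 0.0
[-34.9  -4.3  24.3 102.3   1.8  81.7  79.1]
```

View pics/w1.png

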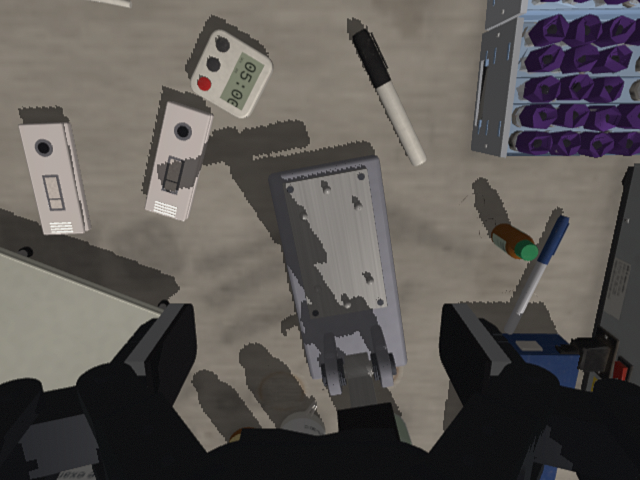

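The wrist view shows cassette 1 at about (178,160), cassette 2 at about (55,178) and the bed plate from (280,175) to (385,310). The pins are near (325,187), (357,202), (368,277) and (348,302), and the two left pins are in shadow. I need a closer look at the nest.

```bash
python3 - <<'E'
from h import *
c=cv2.imread('pics/w1.png')[150:330,260:420]
c=cv2.resize(c,None,fx=3.3,fy=3.3,interpolation=2)
c=(255*(c/255.)**0.6).astype(np.uint8)
cv2.imwrite('pics/w1c.png',c)
E
```

```text
(no output)
```

View pics/w1c.png

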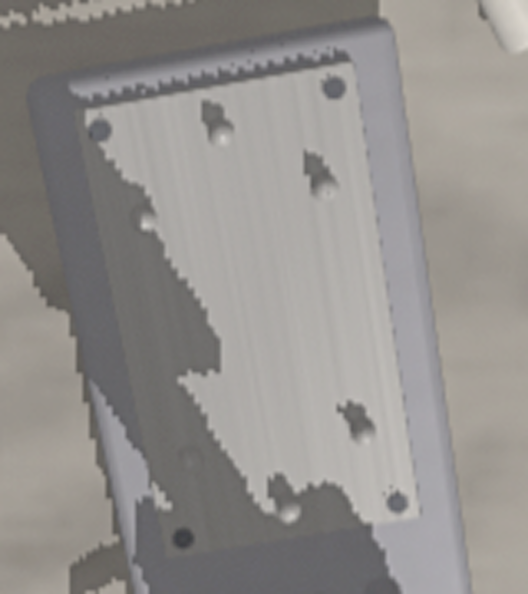

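The six pins are visible in the crop: ends at (221,133) and (289,513), and sides at (324,183), (361,430), (148,218) and (190,456). The four plate screws are at (99,131), (334,88), (397,502) and (183,538).

```bash
python3 - <<'E'
from h import *
f=grab('wrist')
C=lambda u,v:(260+u/3.3,150+v/3.3)
def go(n,z,ps):
    P=np.array([onz(f,*C(*p),z)[:2] for p in ps]);print(n,P.round(4).tolist(),'mean',P.mean(0).round(4));return P
a=go('ends',.029,[(221,133),(289,513)]);d=a[1]-a[0];print(np.linalg.norm(d),np.degrees(np.arctan2(d[1],d[0])))
b=go('sides RF RR LF LR',.029,[(324,183),(361,430),(148,218),(190,456)])
for i,j in((0,1),(2,3),(2,0),(3,1)):
    d=b[j]-b[i];print(np.linalg.norm(d).round(4),np.degrees(np.arctan2(d[1],d[0])).round(1))
c=go('screws',.022,[(99,131),(334,88),(397,502),(183,538)])
for i,j in((0,3),(1,2)):
    d=c[j]-c[i];print(np.linalg.norm(d).round(4),np.degrees(np.arctan2(d[1],d[0])).round(1))
def cas(n,ps):
    P=np.array([onz(f,*p,.018)[:2] for p in ps]);d=P[1]-P[2];print(n,P.mean(0).round(4),np.linalg.norm(d).round(3),np.linalg.norm(P[1]-P[0]).round(3),np.degrees(np.arctan2(d[1],d[0])).round(1))
hsv=cv2.cvtColor(f['color'],cv2.COLOR_RGB2HSV)
g=f['color'].astype(int)
m=((g.min(2)>165)&(g[...,0]-g[...,1]>=2)).astype(np.uint8);m[:, 230:]=0;m[240:]=0
m=cv2.morphologyEx(m,cv2.MORPH_CLOSE,np.ones((9,9)))
for k in cv2.findContours(m,0,2)[0]:
    if cv2.contourArea(k)>1500:
        r=cv2.boxPoints(cv2.minAreaRect(k));print(r.round().tolist());cas('c',r)
E
```

```text
ends [[0.4808, 0.0614], [0.6028, 0.0841]] mean [0.5418 0.0728]
0.12413621798972738 10.53836219422724
sides RF RR LF LR [[0.4956, 0.092], [0.5743, 0.1059], [0.5064, 0.0399], [0.5833, 0.0526]] mean [0.5399 0.0726]
0.0799 10.0
0.0779 9.4
0.0532 101.7
0.054 99.5
screws [[0.4816, 0.0253], [0.4686, 0.0948], [0.6023, 0.1194], [0.6153, 0.0504]] mean [0.5419 0.0725]
0.1361 10.6
0.136 10.5
[[142.0, 210.0], [168.0, 103.0], [212.0, 114.0], [186.0, 221.0]]
c [ 0.4571 -0.0849] 0.042 0.109 -103.3
```

```bash
python3 -m pendant '[-0.023,-0.06,-0.05,-8,0.5,-0.023,-0.12,-0.1,-16,0.5,-0.023,-0.141,-0.12,-16,0.5,-0.023,-0.141,-0.12,-16,0.5,-0.023,-0.141,-0.12,-16,0.5,-0.023,-0.141,-0.12,-16,0.5]'
python3 - <<'E'
from h import *
f=grab('wrist');save(f,'w2.png')
E
```

```text
time_s: 2.95
tool_pos: [0.4589, -0.088, 0.1409]
eef_rot: [180.0, 0.1, 164.1]
force: [-0.2, -0.1, 0.8]
gripper_width: 0.75
grip_force: 0.0
```

View pics/w2.png

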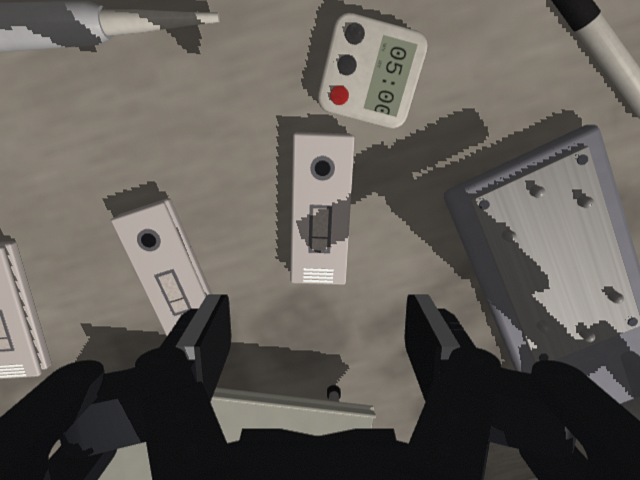

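Cassette 1 is between the fingers, with corners (294,135), (354,136), (346,284) and (291,282), and its well at (322,168).

```bash
cat >> h.py <<'E'
def cas(f,ps,z=.018):
    P=np.array([onz(f,*p,z)[:2] for p in ps]);d1=P[3]-P[0];d2=P[2]-P[1]
    a=[np.degrees(np.arctan2(d[1],d[0])).round(1) for d in(d1,d2)]
    print('centre',P.mean(0).round(4),'len',np.linalg.norm(d1).round(4),np.linalg.norm(d2).round(4),'wid',np.linalg.norm(P[1]-P[0]).round(4),'ang',a)
E
python3 - <<'E'
from h import *
f=grab('wrist')
cas(f,[(294,135),(354,136),(346,284),(291,282)])
t=grab('top')
hit=two(f,(322,168),t,(220+358/3.3,150+484/3.3));print(hit)
E
```

```text
centre [ 0.4567 -0.0856] len 0.1073 0.1083 wid 0.0405 ang [np.float64(-18.0), np.float64(-17.6)]
(array([ 0.42541148, -0.07762029,  0.02292125]), np.float64(0.0028016009204866197))
```

```bash
python3 -m pendant '[-0.002,0.002,-0.06,-2,0.5,-0.002,0.002,-0.11,-2,0.5,-0.002,0.002,-0.125,-2,0.5,-0.002,0.002,-0.137,-2,0.5,-0.002,0.002,-0.137,-2,0.5,-0.002,0.002,-0.137,-2,-0.3,-0.002,0.002,-0.137,-2,-0.3,-0.002,0.002,-0.137,-2,-0.3,-0.002,0.002,-0.137,-2,-0.3]' 40
```

```text
time_s: 4.22
tool_pos: [0.4559, -0.0876, 0.0031]
eef_rot: [180.0, 0.0, 161.9]
force: [0.1, 0.4, 0.6]
gripper_width: 0.351
grip_force: 0.0
```

```bash
python3 - <<'E'
from h import *
f=grab('wrist');t=grab('top');save(t,'t3.png')
cv2.imwrite('pics/w3.png',cv2.cvtColor(np.hstack([cv2.resize(f['color'],(440,330)),cv2.resize(t['color'][200:330,260:460],(360,234)).repeat(1,0) if 0 else cv2.copyMakeBorder(cv2.resize(t['color'][200:330,260:460],(360,234)),0,96,0,0,0)]),cv2.COLOR_RGB2BGR))
E
```

```text
(no output)
```

View pics/w3.png

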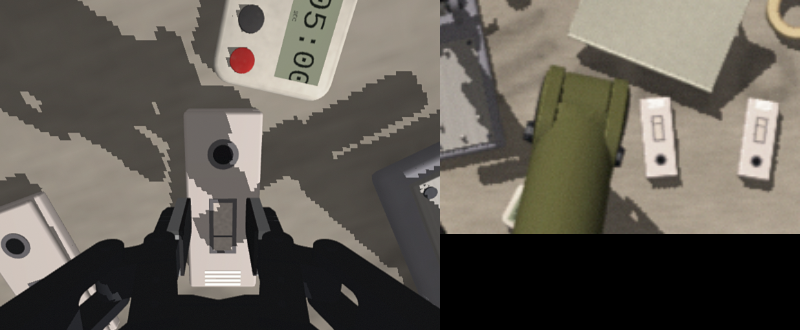

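The fingers are beside the cassette and nearly touching it, so I'll close fully.

```bash
python3 -m pendant '[0,0,0,0,-1,0,0,0,0,-1,0,0,0,0,-1,0,0,0,0,-1]' 40
```

```text
time_s: 4.82
tool_pos: [0.4557, -0.0876, 0.0028]
eef_rot: [180.0, -0.0, 161.9]
force: [-0.7, 1.0, -0.1]
gripper_width: 0.002
grip_force: 0.0
```

```bash
python3 - <<'E'
from h import *
f=grab('wrist');s=grab('scene')
cv2.imwrite('pics/w4.png',cv2.cvtColor(np.hstack([cv2.resize(f['color'],(440,330)),cv2.resize(s['color'][280:427,230:390],(360,330))]),cv2.COLOR_RGB2BGR))
E
```

```text
(no output)
```

View pics/w4.png

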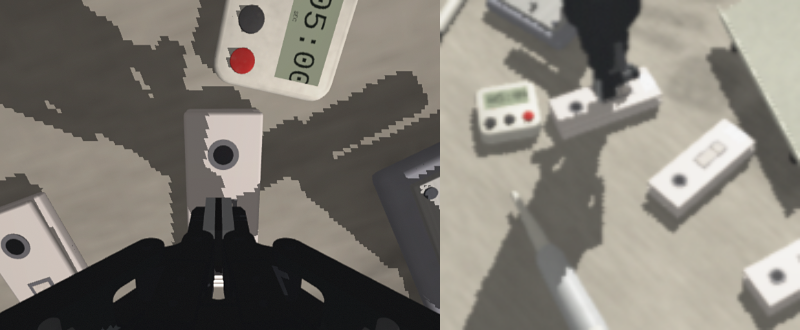

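```bash
python3 - <<'E'
from h import *
s=arm.state();print(s['tool_pos'],s['force'],s['gripper_width'])
f=grab('wrist');p=np.array(s['tool_pos'])
for d in(0,.01,.015,.02,.03):print(d,proj(f,p+[0,0,d]).round())
sc=grab('scene')
for d in(0,.01,.02,.03):print(d,proj(sc,p+[0,0,d]).round())
print(f['T_tool_cam'])
c=f['color'][260:420,230:410];c2=sc['color'][285:365,260:360]
cv2.imwrite('pics/w5.png',cv2.cvtColor(np.hstack([cv2.resize(c,(450,400)),cv2.resize(c2,(350,400))]),cv2.COLOR_RGB2BGR))
E
```

```text
[ 0.45573658 -0.08763193  0.00282756] [ 0.61059592 -0.53636463  1.05237256] -0.0021751193869477613
0 [319. 287.]
0.01 [319. 297.]
0.015 [319. 303.]
0.02 [319. 308.]
0.03 [320. 321.]
0 [303. 328.]
0.01 [303. 326.]
0.02 [303. 323.]
0.03 [303. 320.]
[[ 6.90036552e-04  9.58779228e-01  2.84151219e-01  7.26505318e-02]
 [ 9.99999717e-01 -7.46645334e-04  9.09082162e-05 -8.00380780e-04]
 [ 2.99321091e-04  2.84151076e-01 -9.58779472e-01 -1.64314728e-01]
 [ 0.00000000e+00  0.00000000e+00  0.00000000e+00  1.00000000e+00]]
```

View pics/w5.png

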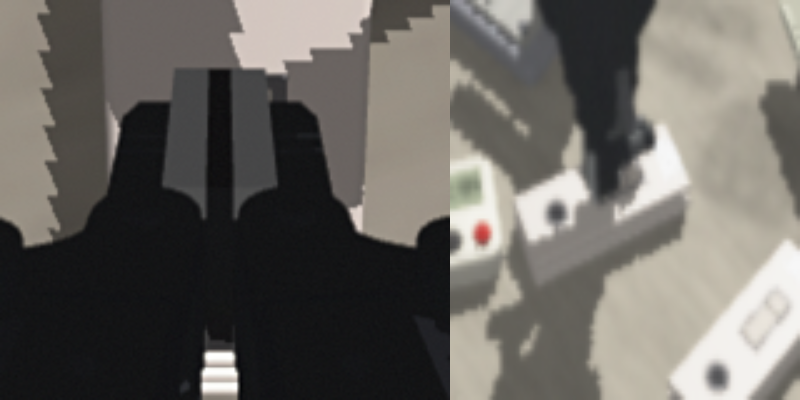

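The shut fingertips are closing above the cassette: in both pictures the tips sit about 18–20 mm above the nominal TCP. I'll raise, reopen and go lower in small steps while watching the force.

```bash
python3 -m pendant '[0,0,0.04,0,-1,0,0,0.04,0,0.5,0,0,0.04,0,0.5,0,0,0.04,0,0.5,0,0,0.04,0,0.5,0,0,0,0,0.5,0,0,-0.006,0,0.5,0,0,-0.006,0,0.5]' 40; python3 -m pendant '[0,0,-0.003,0,0.5,0,0,-0.006,0,0.5,0,0,-0.006,0,0.5,0,0,-0.006,0,0,0,0,-0.006,0,-0.3,0,0,-0.006,0,-0.3,0,0,-0.006,0,-1,0,0,-0.006,0,-1]'
```

```text
time_s: 6.02
tool_pos: [0.4553, -0.0878, -0.0033]
eef_rot: [-180.0, -0.1, 161.9]
force: [-0.2, 0.8, -0.2]
gripper_width: 0.75
grip_force: 0.0
time_s: 7.02
tool_pos: [0.4561, -0.0875, -0.0087]
eef_rot: [180.0, 0.0, 161.9]
force: [-1.3, 1.1, 6.6]
gripper_width: 0.467
grip_force: 40.2
```

```bash
python3 -m pendant '[0,0,0.02,0,-1,0,0,0.06,0,-1,0,0,0.1,0,-1,0,0,0.1,0,-1,0,0,0.1,0,-1]'; python3 - <<'E'
from h import *
s=arm.state();print(s['force'],s['gripper_width'],s['grip_force'])
f=grab('wrist');save(f,'w6.png')
E
```

```text
time_s: 7.65
tool_pos: [0.4551, -0.0874, 0.09]
eef_rot: [-180.0, -0.1, 161.9]
force: [-0.6, 0.1, -1.8]
gripper_width: 0.471
grip_force: 40.7
[-0.58790562  0.05039232 -1.77670895] 0.47063517571635877 40.69853961467743
```

View pics/w6.png

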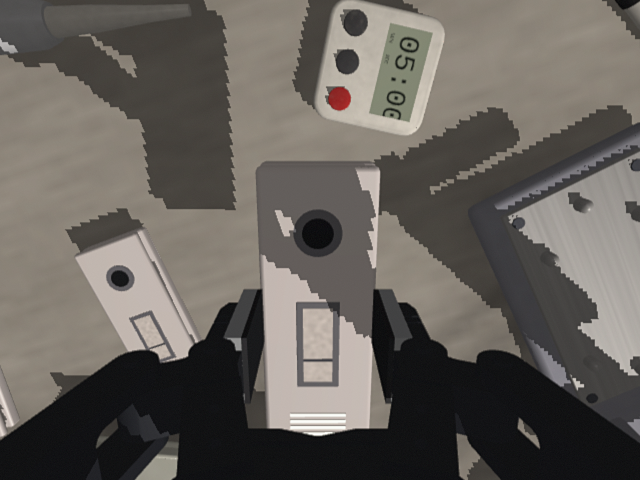

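The cassette is held straight, with its near-end top edge at row 162 from column 257 to 379.

```bash
cat >> h.py <<'E'
def near(f,l,r,dz):
    """held cassette: near-end top corners -> tool coords, dz = top face above TCP"""
    s=arm.state();p=np.array(s['tool_pos']);y=np.radians(s['eef_rot'][2])
    P=np.array([onz(f,*q,p[2]+dz) for q in(l,r)])
    ex=np.array([np.cos(y),np.sin(y),0]);ey=np.array([np.sin(y),-np.cos(y),0])
    c=P.mean(0)-p;d=P[1]-P[0]
    print('near end: along toolx',(c@ex).round(4),'y',(c@ey).round(4),'width',np.linalg.norm(d).round(4),'skew',np.degrees(np.arctan2(d@ex,d@ey)).round(1),'=> centre at toolx',(c@ex-.055).round(4))
E
python3 - <<'E'
from h import *
f=grab('wrist')
for dz in(.02,.0267,.032):near(f,(257,162),(379,162),dz)
E
```

```text
near end: along toolx 0.0556 y -0.0006 width 0.0422 skew 0.0 => centre at toolx 0.0006
near end: along toolx 0.0564 y -0.0006 width 0.0403 skew 0.0 => centre at toolx 0.0014
near end: along toolx 0.057 y -0.0006 width 0.0387 skew 0.0 => centre at toolx 0.002
```

```bash
python3 - <<'E'
from h import *
f=grab('wrist')
a=np.radians(10.4);ex=np.array([np.cos(a),np.sin(a)]);ey=np.array([-np.sin(a),np.cos(a)]);n=np.array([.5417,.0726])
for nm,x,y,z in(('endF',-.0615,0,.03),('LF',-.04,-.0275,.03),('screwLF',-.068,-.035,.022),('LR',.04,-.0275,.03)):
    print(nm,proj(f,np.r_[n+x*ex+y*ey,z]).round(1))
c=f['color'][140:300,460:640];c=(255*(cv2.resize(c,(720,640),interpolation=2)/255.)**.6).astype(np.uint8)
g=cv2.cvtColor(c,cv2.COLOR_RGB2BGR)[:600];cv2.imwrite('pics/w7.png',g)
E
```

```text
endF [590.  209.2]
LF [555.4 263.5]
screwLF [519.3 224.5]
LR [598.3 369.6]
```

View pics/w7.png

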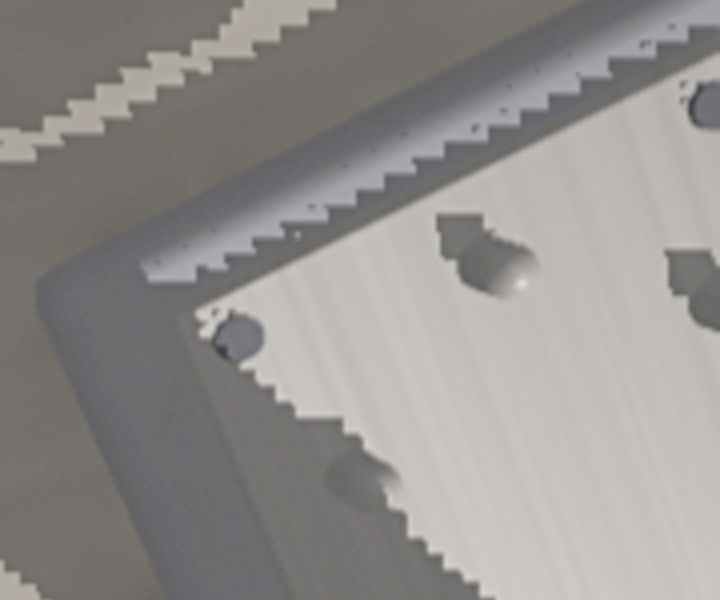

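The predicted pins match the observed ones: end pin at (589,208) against (590,209), and screw at (520,224) against (519,224.5). Next I'll carry the cassette to the nest.

```bash
python3 -m pendant '[0.03,0.05,0.01,10,-1,0.06,0.1,0.01,19,-1,0.0875,0.16,0.01,28.5,-1,0.0875,0.16,0.01,28.5,-1,0.0875,0.16,0,28.5,-1,0.0875,0.16,-0.04,28.5,-1,0.0875,0.16,-0.06,28.5,-1,0.0875,0.16,-0.068,28.5,-1,0.0875,0.16,-0.068,28.5,-1]';python3 -m pendant '[0,0,-0.004,0,-1,0,0,-0.008,0,-1,0,0,-0.008,0,-1]'; python3 - <<'E'
from h import *
f=grab('wrist');save(f,'w8.png')
E
```

```text
time_s: 8.93
tool_pos: [0.5426, 0.0711, 0.0223]
eef_rot: [-180.0, -0.1, -169.7]
force: [0.6, 0.4, -0.2]
gripper_width: 0.47
grip_force: 40.7
time_s: 9.3
tool_pos: [0.5432, 0.0725, 0.0149]
eef_rot: [180.0, 0.0, -169.6]
force: [0.5, -0.2, -0.3]
gripper_width: 0.47
grip_force: 40.7
```

View pics/w8.png

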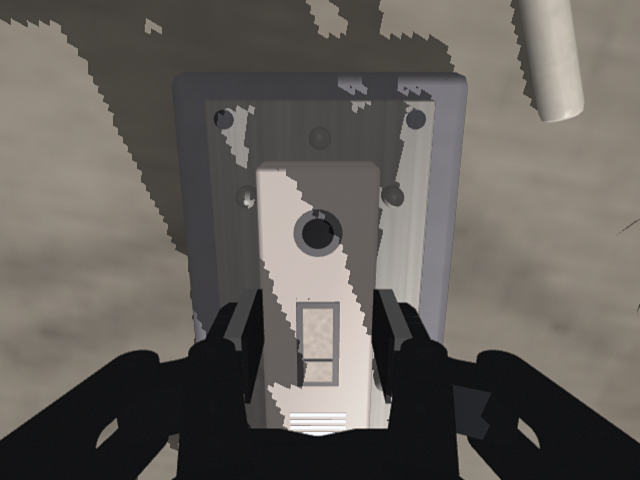

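The cassette lies between the pins, with the side pins at columns 246 and 393 (middle 319.5) and the cassette centred at 318. It is still about 3 mm above the bed, so I'll lower gently and then release.

```bash
python3 -m pendant '[0,0,-0.0015,0,-1,0,0,-0.003,0,-1,0,0,-0.003,0,-1]';python3 -m pendant '[0,0,-0.0015,0,-1,0,0,-0.0015,0,-1]'
```

```text
time_s: 9.72
tool_pos: [0.5436, 0.0725, 0.0133]
eef_rot: [180.0, 0.0, -169.6]
force: [-3.3, -0.5, 10.0]
gripper_width: 0.471
grip_force: 41.9
time_s: 9.98
tool_pos: [0.5436, 0.0725, 0.0127]
eef_rot: [179.9, 0.0, -169.6]
force: [-6.6, -1.0, 17.1]
gripper_width: 0.472
grip_force: 42.7
```

```bash
python3 -m pendant '[0,0,0.001,0,0.3,0,0,0.001,0,0.3,0,0,0.001,0,0.3,0,0,0.04,0,0.3,-0.03,0,0.12,0,0.3,-0.03,0,0.16,0,0.3,-0.03,0,0.16,0,0.3,-0.03,0,0.16,0,0.3,-0.03,0,0.16,0,0.3]'; python3 - <<'E'
from h import *
f=grab('wrist')
c=f['color'][60:330,200:460];cv2.imwrite('pics/w9.png',cv2.cvtColor(cv2.resize(c,(570,592)),cv2.COLOR_RGB2BGR))
E
```

```text
time_s: 11.1
tool_pos: [0.5122, 0.0722, 0.1685]
eef_rot: [-180.0, -0.2, -169.6]
force: [-0.5, 0.3, 0.1]
gripper_width: 0.65
grip_force: 0.0
```

View pics/w9.png

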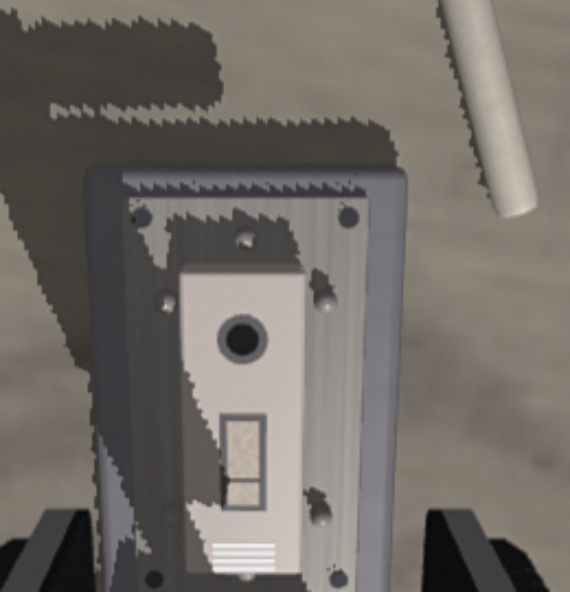

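```bash
python3 - <<'E'
from h import *
f=grab('wrist')
q=lambda u,v:(200+u*260/570,60+v*270/592)
cas(f,[q(181,270),q(303,270),q(300,573),q(185,573)],.04)
cas(f,[q(142,217),q(348,217),q(339,579),q(155,579)],.022)
P=[onz(f,*q(*p),.03)[:2] for p in((245,241),(168,303),(325,303),(320,513))]
print(np.round(P,4))
E
```

```text
centre [0.5432 0.0719] len 0.1093 0.1092 wid 0.0396 ang [np.float64(9.9), np.float64(10.7)]
centre [0.5416 0.0727] len 0.1366 0.1365 wid 0.0698 ang [np.float64(10.5), np.float64(10.6)]
[[0.4814 0.0616]
 [0.5068 0.0396]
 [0.4971 0.092 ]
 [0.5733 0.1059]]
```

The cassette lies 1.6 mm towards the hinge, within the pin clearance, flat and aligned. Now I'll move to the right sleeve of the lever's bar.

```bash
python3 -m pendant '[-0.02,0,0.06,-10,0.3,-0.02,0,0.12,-20,0.3,-0.02,0,0.18,-30,0.3,0,0,0.19,-40,0.3,0,0,0.19,-50,0.3,0,0,0.19,-60,0.3,0,0,0.19,-70,0.3,0,0,0.19,-80,0.3,0,0,0.19,-90,0.3,0.06,-0.006,0.19,-90,0.3,0.12,-0.012,0.19,-90,0.3,0.178,-0.018,0.19,-90,0.3,0.178,-0.018,0.19,-90,0.3,0.178,-0.018,0.19,-90,0.3]'; python3 - <<'E'
from h import *
f=grab('wrist');
a=np.radians(10.4);ex=np.array([np.cos(a),np.sin(a)]);ey=np.array([-np.sin(a),np.cos(a)]);n=np.array([.5417,.0726])
for y in(-.077,-.045,-.013,.077):print(y,proj(f,np.r_[n+.1432*ex+y*ey,.277]).round())
save(f,'w10.png')
E
```

```text
time_s: 12.95
tool_pos: [0.6911, 0.0541, 0.3585]
eef_rot: [-179.8, 0.0, 100.4]
force: [-0.9, 0.3, 0.4]
gripper_width: 0.651
grip_force: 0.0
-0.077 [318. 280.]
-0.045 [318. 232.]
-0.013 [318. 180.]
0.077 [319.  12.]
```

View pics/w10.png

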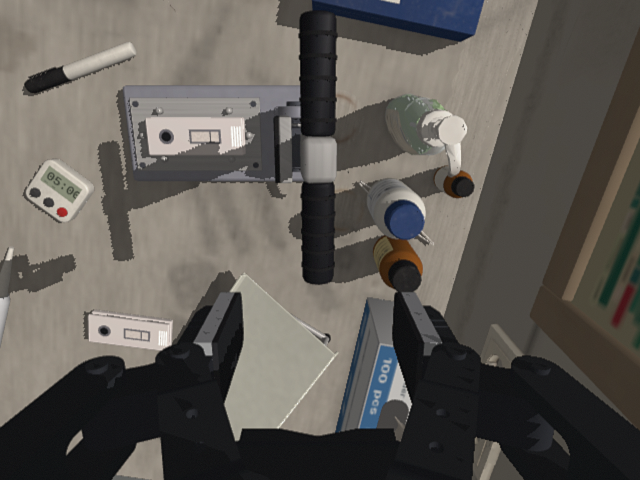

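The bar runs at column 318 from row 12 to row 280, as predicted, and the sleeve is centred between the fingers. That was my 15th picture, one over the limit of 14, so I'll view no more and work from numbers only.

```bash
python3 -m pendant '[0,0,-0.05,0,0.3,0,0,-0.08,0,0.3,0,0,-0.1,0,0.3,0,0,-0.115,0,0.3,0,0,-0.115,0,0.3,0,0,-0.115,0,-1,0,0,-0.115,0,-1,0,0,-0.115,0,-1,0,0,-0.115,0,-1]' 40
```

```text
time_s: 14.12
tool_pos: [0.6914, 0.0543, 0.2468]
eef_rot: [179.9, -0.0, 100.4]
force: [-2.8, 0.2, 5.7]
gripper_width: 0.214
grip_force: 39.3
```

```bash
python3 - <<'E'
import numpy as np
a0=np.radians(95);h=lambda a:np.array([-.220*np.cos(a)+.004*np.sin(a),.220*np.sin(a)+.004*np.cos(a)])
r=h(a0);a=np.radians(10.4)
for d in range(0,96,5):
    x,z=h(np.radians(95-d))-r;print(d,round(x*np.cos(a),3),round(x*np.sin(a),3),round(z,3))
E
```

```text
0 0.0 0.0 0.0
5 -0.019 -0.003 0.001
10 -0.038 -0.007 0.001
15 -0.056 -0.01 -0.001
20 -0.075 -0.014 -0.005
25 -0.093 -0.017 -0.011
30 -0.111 -0.02 -0.018
35 -0.128 -0.023 -0.026
40 -0.144 -0.026 -0.036
45 -0.159 -0.029 -0.048
50 -0.173 -0.032 -0.06
55 -0.186 -0.034 -0.074
60 -0.198 -0.036 -0.089
65 -0.208 -0.038 -0.105
70 -0.217 -0.04 -0.122
75 -0.225 -0.041 -0.14
80 -0.231 -0.042 -0.158
85 -0.235 -0.043 -0.177
90 -0.238 -0.044 -0.196
95 -0.239 -0.044 -0.215
```

```bash
python3 -m pendant '[-0.019,-0.003,0.001,0,-1,-0.038,-0.007,0.001,0,-1,-0.056,-0.01,-0.001,0,-1,-0.075,-0.014,-0.005,0,-1,-0.093,-0.017,-0.011,0,-1,-0.111,-0.02,-0.018,0,-1,-0.128,-0.023,-0.026,0,-1,-0.144,-0.026,-0.036,0,-1,-0.159,-0.029,-0.048,0,-1,-0.173,-0.032,-0.06,0,-1,-0.186,-0.034,-0.074,0,-1,-0.198,-0.036,-0.089,0,-1,-0.208,-0.038,-0.105,0,-1,-0.217,-0.04,-0.122,0,-1,-0.225,-0.041,-0.14,0,-1,-0.225,-0.041,-0.14,0,-1]' 60
```

```text
time_s: 16.12
tool_pos: [0.4683, 0.013, 0.1062]
eef_rot: [179.7, 0.0, 100.4]
force: [3.3, -1.4, 4.4]
gripper_width: 0.206
grip_force: 74.7
```

```bash
python3 -m pendant '[-0.006,-0.001,-0.018,0,-1,-0.01,-0.002,-0.037,0,-1,-0.012,-0.002,-0.047,0,-1,-0.013,-0.003,-0.056,0,-1,-0.014,-0.003,-0.066,0,-1,-0.014,-0.003,-0.075,0,-1,-0.014,-0.003,-0.079,0,-1,-0.014,-0.003,-0.079,0,-1]'
```

```text
time_s: 17.12
tool_pos: [0.4519, 0.0101, 0.0272]
eef_rot: [-179.9, -0.0, 100.4]
force: [-5.8, -1.7, 12.2]
gripper_width: 0.207
grip_force: 82.6
```

```bash
python3 -m pendant '[0,0,-0.003,0,-1,0,0,-0.003,0,-1,0,0,-0.003,0,-1]';python3 -m pendant '[0,0,-0.003,0,-1,0,0,-0.003,0,-1,0,0,-0.003,0,-1]'
```

```text
time_s: 17.5
tool_pos: [0.4516, 0.01, 0.0239]
eef_rot: [-179.9, -0.0, 100.4]
force: [-3.4, -2.9, 9.3]
gripper_width: 0.206
grip_force: 83.8
time_s: 17.88
tool_pos: [0.4516, 0.01, 0.0221]
eef_rot: [-179.8, -0.1, 100.4]
force: [-7.8, -2.0, 23.3]
gripper_width: 0.209
grip_force: 85.2
```

```bash
python3 - <<'E'
from h import *
f=grab('wrist');s=arm.state();p=np.array(s['tool_pos']);y=np.radians(s['eef_rot'][2])
ex=np.array([np.cos(y),np.sin(y),0])
m=(f['color'].max(2)<60)
for r in range(0,300,20):
    w=np.where(m[r,220:420])[0];print(r,(w.min()+220,w.max()+220,len(w)) if len(w) else None,f['color'][r,318])
for zb in(.052,.057,.062):
  for o in(-.02,.03,.058,.09,.122):
    q=p+ex*o;q[2]=zb;print(zb,o,proj(f,q).round())
E
```

```text
0 (np.int64(278), np.int64(356), 72) [38 37 41]
20 (np.int64(281), np.int64(353), 71) [38 38 40]
40 (np.int64(280), np.int64(354), 75) [35 34 36]
60 (np.int64(282), np.int64(352), 71) [38 37 42]
80 (np.int64(283), np.int64(352), 70) [39 39 41]
100 (np.int64(283), np.int64(352), 70) [38 37 40]
120 (np.int64(283), np.int64(351), 69) [38 38 40]
140 (np.int64(284), np.int64(351), 68) [36 38 41]
160 (np.int64(296), np.int64(338), 43) [12 13 14]
180 None [160 155 151]
200 None [154 152 145]
220 None [151 147 143]
240 None [146 143 138]
260 (np.int64(287), np.int64(348), 62) [32 33 34]
280 (np.int64(287), np.int64(348), 62) [34 33 34]
0.052 -0.02 [319. 367.]
0.052 0.03 [320. 239.]
0.052 0.058 [320. 155.]
0.052 0.09 [320.  47.]
0.052 0.122 [320. -79.]
0.057 -0.02 [319. 375.]
0.057 0.03 [320. 243.]
0.057 0.058 [320. 157.]
0.057 0.09 [320.  44.]
0.057 0.122 [321. -87.]
0.062 -0.02 [319. 383.]
0.062 0.03 [320. 248.]
0.062 0.058 [320. 159.]
0.062 0.09 [320.  41.]
0.062 0.122 [321. -96.]
```

```bash
python3 -m pendant '[0,0,-0.0015,0,-1,0,0,-0.0015,0,-1,0,0,-0.0015,0,-1]'; python3 - <<'E'
from h import *
f=grab('wrist');m=(f['color'].max(2)<60)
for r in (100,120,140,270,280):
    w=np.where(m[r,220:420])[0];print(r,w.min()+220,w.max()+220)
c=f['color'].astype(int)
print([(v,c[v,318].tolist()) for v in range(146,168,3)],[(v,c[v,318].tolist()) for v in range(248,262,2)])
E
```

```text
time_s: 18.3
tool_pos: [0.4516, 0.0101, 0.0219]
eef_rot: [-179.8, -0.1, 100.4]
force: [-12.1, -2.3, 36.6]
gripper_width: 0.207
grip_force: 86.8
100 283 352
120 283 351
140 284 351
270 285 350
280 287 348
[(146, [36, 37, 40]), (149, [36, 36, 39]), (152, [37, 35, 39]), (155, [31, 32, 35]), (158, [27, 29, 31]), (161, [44, 43, 43]), (164, [137, 132, 128]), (167, [151, 148, 142])] [(248, [77, 75, 73]), (250, [14, 14, 18]), (252, [20, 19, 22]), (254, [31, 30, 33]), (256, [39, 40, 42]), (258, [37, 37, 39]), (260, [34, 33, 36])]
```

The lever is hard on its stop: 13 N more moved it only 0.2 mm, and the bar width in the image puts it at z ≈ 62 mm. Now I'll follow it back up.

```bash
python3 -m pendant '[0.001,0,0.019,0,-1,0.004,0.001,0.038,0,-1,0.008,0.002,0.057,0,-1,0.014,0.003,0.075,0,-1,0.022,0.004,0.093,0,-1,0.031,0.006,0.11,0,-1,0.041,0.008,0.126,0,-1,0.053,0.01,0.141,0,-1,0.066,0.012,0.155,0,-1,0.08,0.015,0.167,0,-1,0.095,0.018,0.179,0,-1,0.111,0.021,0.189,0,-1,0.128,0.024,0.197,0,-1,0.146,0.027,0.204,0,-1,0.164,0.03,0.21,0,-1,0.183,0.034,0.214,0,-1,0.201,0.037,0.216,0,-1,0.22,0.041,0.216,0,-1,0.239,0.044,0.216,0,-1,0.239,0.044,0.216,0,-1]' 40
```

```text
time_s: 20.85
tool_pos: [0.6915, 0.0542, 0.2359]
eef_rot: [-179.9, 0.0, 100.4]
force: [-3.2, -0.6, 7.0]
gripper_width: 0.206
grip_force: 85.8
```

```bash
python3 -m pendant '[0,0,0,0,0.3,0,0,0,0,0.3,0,0,0,0,0.3,0,0,0.05,0,0.3,0,0,0.11,0,0.3,0,0,0.13,0,0.3,-0.06,0.007,0.13,10,0.3,-0.12,0.014,0.13,20,0.3,-0.18,0.018,0.13,30,0.3,-0.18,0.018,0.13,40,0.3,-0.18,0.018,0.1,50,0.3,-0.18,0.018,0.06,60,0.3,-0.18,0.018,0,70,0.3,-0.18,0.018,-0.06,80,0.3,-0.18,0.018,-0.07,90,0.3,-0.18,0.018,-0.07,90,0.3,-0.18,0.018,-0.07,90,0.3]' 40
cat >> h.py <<'E'
def whites(f,lo=150,amin=1500,roi=None):
    g=f['color'].astype(int);m=((g.min(2)>lo)&(g[...,0]-g[...,1]>=4)).astype(np.uint8)
    m=cv2.morphologyEx(m,cv2.MORPH_CLOSE,np.ones((9,9)))
    return [k for k in cv2.findContours(m,0,2)[0] if cv2.contourArea(k)>amin]
E
python3 - <<'E'
from h import *
f=grab('wrist');s=arm.state()
for k in whites(f,120,800):
    b=cv2.boxPoints(cv2.minAreaRect(k));print(b.round().tolist(),cv2.contourArea(k));
    for z in(.036,.04):
        P=np.array([onz(f,*q,z)[:2] for q in b]);print(z,P.mean(0).round(4),np.linalg.norm(np.diff(P,axis=0),axis=1).round(4))
t=grab('top')
q=lambda u,v:t['color'][int(v),int(u)]
# lever bar in top view
a=np.radians(10.4);ex=np.array([np.cos(a),np.sin(a)]);ey=np.array([-np.sin(a),np.cos(a)]);n=np.array([.5417,.0726])
for y in(-.06,-.03,.03,.06):
    u=proj(t,np.r_[n+.1432*ex+y*ey,.285]);print(y,u.round(),q(*u.round()))
E
```

```text
time_s: 22.98
tool_pos: [0.512, 0.0726, 0.166]
eef_rot: [180.0, 0.1, -169.7]
force: [0.6, 0.2, -0.2]
gripper_width: 0.652
grip_force: 0.0
[[566.0, 312.0], [601.0, 270.0], [625.0, 290.0], [591.0, 332.0]] 900.0
0.036 [0.5417 0.2976] [0.041  0.0281 0.0418]
0.04 [0.5403 0.2943] [0.0404 0.0277 0.0412]
[[0.0, 425.0], [0.0, 261.0], [97.0, 261.0], [97.0, 425.0]] 8103.5
0.036 [ 0.6602 -0.1218] [0.1536 0.0734 0.1518]
0.04 [ 0.6572 -0.1193] [0.1515 0.0724 0.1497]
[[257.0, 150.0], [364.0, 132.0], [413.0, 422.0], [307.0, 441.0]] 15439.0
0.036 [0.5782 0.1   ] [0.0753 0.2471 0.0937]
0.04 [0.5764 0.0995] [0.0742 0.2437 0.0924]
[[85.0, 131.0], [144.0, 78.0], [228.0, 172.0], [169.0, 225.0]] 4533.0
0.036 [ 0.4888 -0.0464] [0.0562 0.0814 0.0599]
0.04 [ 0.4881 -0.0449] [0.0554 0.0803 0.0591]
[[316.0, 40.0], [416.0, -55.0], [538.0, 74.0], [438.0, 169.0]] 5362.5
0.036 [0.3963 0.125 ] [0.0813 0.1134 0.0877]
0.04 [0.3969 0.1241] [0.0802 0.1118 0.0865]
[[125.0, 0.0], [317.0, 0.0], [317.0, 67.0], [125.0, 67.0]] 4258.5
0.036 [ 0.4048 -0.011 ] [0.1218 0.0396 0.127 ]
0.04 [ 0.4052 -0.01  ] [0.1201 0.0391 0.1253]
-0.06 [272. 161.] [43 41 41]
-0.03 [258. 164.] [37 35 38]
0.03 [230. 170.] [35 35 36]
0.06 [216. 173.] [37 35 35]
```

```bash
python3 - <<'E'
from h import *
f=grab('wrist');g=f['color'].astype(int)
d=(g[...,0]-g[...,2])
print('col 300:',[(v,g[v,300].tolist()) for v in range(174,194,2)])
print('col 300 rear:',[(v,g[v,315].tolist()) for v in range(312,332,2)])
print('row 215:',[(u,g[215,u].tolist()) for u in list(range(274,292,2))+list(range(330,348,2))])
E
```

```text
col 300: [(174, [70, 68, 67]), (176, [70, 69, 66]), (178, [70, 68, 67]), (180, [86, 81, 80]), (182, [90, 85, 82]), (184, [174, 165, 159]), (186, [189, 179, 173]), (188, [188, 178, 173]), (190, [189, 178, 173]), (192, [189, 178, 172])]
col 300 rear: [(312, [215, 207, 202]), (314, [235, 236, 237]), (316, [217, 216, 218]), (318, [231, 228, 229]), (320, [113, 110, 105]), (322, [120, 117, 112]), (324, [65, 63, 62]), (326, [65, 63, 62]), (328, [65, 63, 62]), (330, [65, 64, 62])]
row 215: [(274, [70, 69, 67]), (276, [68, 66, 65]), (278, [69, 68, 67]), (280, [67, 67, 64]), (282, [152, 144, 139]), (284, [191, 180, 174]), (286, [189, 179, 172]), (288, [189, 179, 173]), (290, [189, 178, 172]), (330, [192, 182, 175]), (332, [194, 183, 176]), (334, [194, 184, 177]), (336, [188, 176, 171]), (338, [138, 133, 128]), (340, [138, 134, 132]), (342, [139, 136, 132]), (344, [145, 142, 137]), (346, [146, 142, 138])]
```

```bash
python3 -m pendant '[0.031,0,-0.05,0,0.3,0.031,0,-0.11,0,0.3,0.031,0,-0.135,0,0.3,0.031,0,-0.15,0,0.3,0.031,0,-0.152,0,0.3,0.031,0,-0.152,0,-1,0.031,0,-0.152,0,-1,0.031,0,-0.152,0,-1,0.031,0,-0.152,0,-1]' 40
python3 -m pendant '[0,0,0.01,0,-1,0,0,0.05,0,-1,0,0,0.1,0,-1,0,0,0.14,0,-1,0,0,0.14,0,-1]'
python3 - <<'E'
from h import *
f=grab('wrist');g=f['color'].astype(int);save(f,'w11.png')
r=cv2.Canny(f['color'],60,150)
print('col 290',np.where(r[100:300,290])[0]+100,'col 345',np.where(r[100:300,345])[0]+100)
for v in(190,200,210):print(v,np.where(r[v,230:410])[0]+230)
E
```

```text
time_s: 24.25
tool_pos: [0.5438, 0.0726, 0.0145]
eef_rot: [180.0, 0.2, -169.6]
force: [-1.1, -0.1, 7.5]
gripper_width: 0.002
grip_force: 3.4
time_s: 24.88
tool_pos: [0.5446, 0.0728, 0.1569]
eef_rot: [179.9, 0.4, -169.6]
force: [-0.6, 0.1, -0.2]
gripper_width: 0.001
grip_force: 0.0
col 290 [102 117 137 186 187 248 251 252 253 254 255 284 285] col 345 [102 133 134 137 222 223 224 225 226 227 228 229 230 231 232 233 234 235
 236 237 238 239 240 241 242 243 244 245 246 253 254 255 256 257 258 259
 260 261 262 265 291 292 293 294]
190 [237 238 287 291 346 375 391 393]
200 [241 287 294 295 296 346 374 391 393]
210 [243 288 299 300 306 328 346 374 392]
```

The shut cassette's top is lower and the fingertips really end about 20 mm behind the nominal TCP, so I'll grip about 9 mm deeper.

```bash
python3 -m pendant '[0,0,0,0,0.3,0,0,-0.05,0,0.3,-0.001,0,-0.1,0,0.3,-0.001,0,-0.13,0,0.3,-0.001,0,-0.145,0,0.3,-0.001,0,-0.152,0,0.3,-0.001,0,-0.152,0,0.3]' 40
python3 -m pendant '[0,0,0,0,-1,0,0,0,0,-1,0,0,0,0,-1,0,0,0,0,-1]'
```

```text
time_s: 25.8
tool_pos: [0.5416, 0.0724, 0.0011]
eef_rot: [180.0, 0.0, -169.6]
force: [-0.1, 0.8, -0.7]
gripper_width: 0.645
grip_force: 0.0
time_s: 26.3
tool_pos: [0.5424, 0.0727, 0.0022]
eef_rot: [180.0, 0.1, -169.6]
force: [-1.0, 0.5, 6.5]
gripper_width: 0.476
grip_force: 42.0
```

```bash
python3 -m pendant '[0,0,0,0,0.2,0,0,0,0,0.2,0,0,0.0085,0,0.2,0,0,0.0085,0,0.2,0,0,0.0085,0,-1,0,0,0.0085,0,-1,0,0,0.0085,0,-1]' 45
python3 -m pendant '[0,0,0.02,0,-1,0,0,0.06,0,-1,0,0,0.12,0,-1,0,0,0.14,0,-1,0,0,0.14,0,-1,0,0,0.14,0,-1]'
python3 - <<'E'
from h import *
f=grab('wrist');save(f,'w12.png')
r=cv2.Canny(f['color'],60,150)
for c in(285,300,340,355):print('col',c,np.where(r[100:260,c])[0]+100)
for v in(185,195,205):print(v,np.where(r[v,220:420])[0]+220)
E
```

```text
time_s: 27.18
tool_pos: [0.5417, 0.0725, 0.0101]
eef_rot: [180.0, 0.1, -169.6]
force: [-2.2, 0.4, 6.9]
gripper_width: 0.465
grip_force: 44.6
time_s: 27.92
tool_pos: [0.5401, 0.0723, 0.1477]
eef_rot: [-180.0, -0.1, -169.6]
force: [-0.7, 0.8, -0.9]
gripper_width: 0.464
grip_force: 45.5
col 285 [101 103 104 105 106 111 168 176]
col 300 [100 107 111 168 197 221 222 223 255 256]
col 340 [105 106 111 168 229 230 231 247 248]
col 355 [106 111 148 163 168]
185 [228 256 293 379]
195 [232 257 298 379]
205 [240 257 309 378]
```

```bash
python3 - <<'E'
from h import *
f=grab('wrist')
for dz in(.018,.022,.026):near(f,(256,168),(379.5,168),dz)
# rack: lip line in this view? project estimate
a=np.radians(-23.9);ux=np.array([np.cos(a),np.sin(a)]);uy=np.array([-ux[1],ux[0]])
O=np.array([.580,-.1935])
for y in(.067,0,-.067):
    P=O+ux*.0485+uy*y;print(y,P.round(4))
E
```

```text
near end: along toolx 0.0537 y -0.0003 width 0.0435 skew 0.1 => centre at toolx -0.0013
near end: along toolx 0.0542 y -0.0003 width 0.0423 skew 0.1 => centre at toolx -0.0008
near end: along toolx 0.0547 y -0.0003 width 0.0411 skew 0.1 => centre at toolx -0.0003
0.067 [ 0.6515 -0.1519]
0 [ 0.6243 -0.2131]
-0.067 [ 0.5972 -0.2744]
```

```bash
python3 -m pendant '[0.0,-0.05,0.012,-8,-1,0.0,-0.1,0.012,-16,-1,0.02,-0.16,0.012,-24,-1,0.06,-0.2,0.012,-34.3,-1,0.111,-0.224,0.012,-34.3,-1,0.111,-0.224,0.012,-34.3,-1,0.111,-0.224,0.012,-34.3,-1,0.111,-0.224,0.012,-34.3,-1]'
python3 - <<'E'
from h import *
f=grab('wrist');save(f,'w13.png');g=cv2.cvtColor(f['color'],cv2.COLOR_RGB2GRAY).astype(int)
a=np.radians(-23.9);ux=np.array([np.cos(a),np.sin(a)]);uy=np.array([-ux[1],ux[0]]);O=np.array([.580,-.1935])
for y in(.09,.03,0,-.04,-.08):
    out=[]
    for x in np.arange(-.024,.013,.002):
        u,v=proj(f,np.r_[O+ux*x+uy*y,.039]).round().astype(int)
        out.append(int(g[v,u]) if 0<=u<640 and 0<=v<480 else -1)
    print(y,proj(f,np.r_[O+uy*y,.039]).round(),out)
E
```

```text
time_s: 29.02
tool_pos: [0.6515, -0.1508, 0.1615]
eef_rot: [179.9, -0.0, 156.2]
force: [-0.4, 0.1, -0.1]
gripper_width: 0.468
grip_force: 45.5
0.09 [351. 149.] [131, 131, 128, 128, 126, 127, 129, 112, 184, 162, 162, 145, 145, 145, 146, 146, 144, 145, 146]
0.03 [263. 149.] [58, 60, 62, 63, 62, 63, 63, 59, 182, 166, 165, 147, 147, 146, 147, 147, 146, 147, 146]
0 [219. 148.] [54, 54, 55, 54, 53, 54, 53, 49, 159, 166, 163, 147, 148, 149, 148, 148, 148, 148, 147]
-0.04 [160. 148.] [53, 52, 51, 53, 54, 54, 54, 54, 91, 78, 78, 89, 88, 89, 90, 89, 89, 88, 89]
-0.08 [101. 148.] [53, 53, 53, 54, 55, 53, 53, 50, 150, 164, 161, 144, 143, 143, 145, 144, 145, 144, 144]
```

The lip profile matches the estimate to about 1 mm along its whole length. I'll lower now, with a lighter grip so the cassette can pivot onto the slope.

```bash
python3 -m pendant '[0,0,-0.05,0,-1,0,0,-0.08,0,-1,0,0,-0.09,0,-1,0,0,-0.09,0,-1]' 25;python3 -m pendant '[0,0,-0.004,0,-1,0,0,-0.008,0,-1,0,0,-0.012,0,-1,0,0,-0.016,0,-1,0,0,-0.016,0,-1]'
```

```text
time_s: 29.58
tool_pos: [0.6523, -0.1512, 0.0721]
eef_rot: [180.0, 0.0, 156.2]
force: [0.1, 0.0, -0.4]
gripper_width: 0.465
grip_force: 45.5
time_s: 30.2
tool_pos: [0.6521, -0.1512, 0.0557]
eef_rot: [180.0, -0.0, 156.2]
force: [-3.5, 1.9, 5.1]
gripper_width: 0.467
grip_force: 49.5
```

```bash
python3 -m pendant '[0,0,-0.003,0,-1,0,0,-0.006,0,-1,0,0,-0.009,0,-1,0,0,-0.009,0,-1]';python3 -m pendant '[0,0,-0.002,0,-1,0,0,-0.004,0,-1,0,0,-0.004,0,-1]'
```

```text
time_s: 30.7
tool_pos: [0.6523, -0.1513, 0.0465]
eef_rot: [180.0, 0.0, 156.1]
force: [-3.4, 1.7, 4.6]
gripper_width: 0.464
grip_force: 52.3
time_s: 31.08
tool_pos: [0.6527, -0.1515, 0.0433]
eef_rot: [180.0, 0.0, 156.1]
force: [-3.9, 2.2, 8.9]
gripper_width: 0.463
grip_force: 52.7
```

```bash
python3 -m pendant '[0,0,-0.0015,0,-1,0,0,-0.0015,0,-1]';python3 -m pendant '[-0.0025,0.0011,-0.0012,0,-1,-0.005,0.0022,-0.0025,0,-1,-0.005,0.0022,-0.0025,0,-1]'
```

```text
time_s: 31.32
tool_pos: [0.6527, -0.1515, 0.0433]
eef_rot: [179.9, 0.0, 156.1]
force: [-8.0, 3.8, 15.1]
gripper_width: 0.464
grip_force: 53.7
time_s: 31.7
tool_pos: [0.6522, -0.1513, 0.0428]
eef_rot: [179.9, 0.6, 156.1]
force: [0.5, -0.2, 15.6]
gripper_width: 0.463
grip_force: 53.6
```

It is lying on the face but stuck by friction under the downward load. I'll unload it slightly, then slide it to the lip.

```bash
python3 -m pendant '[0.002,-0.001,0.004,0,-1,0.002,-0.001,0.004,0,-1]';python3 -m pendant '[-0.002,0.001,-0.001,0,-1,-0.004,0.0018,-0.0019,0,-1,-0.004,0.0018,-0.0019,0,-1]'
```

```text
time_s: 31.95
tool_pos: [0.6507, -0.1511, 0.0432]
eef_rot: [180.0, 0.2, 156.1]
force: [0.1, -0.7, 4.5]
gripper_width: 0.471
grip_force: 52.4
time_s: 32.33
tool_pos: [0.6447, -0.1486, 0.0401]
eef_rot: [-180.0, -0.0, 156.1]
force: [-1.0, 0.6, 4.5]
gripper_width: 0.464
grip_force: 52.2
```

```bash
python3 -m pendant '[-0.002,0.001,-0.001,0,-1,-0.003,0.0013,-0.0014,0,-1,-0.003,0.0013,-0.0014,0,-1]'
python3 - <<'E'
from h import *
f=grab('wrist');save(f,'w14.png');g=cv2.cvtColor(f['color'],cv2.COLOR_RGB2GRAY).astype(int)
a=np.radians(-23.9);ux=np.array([np.cos(a),np.sin(a)]);uy=np.array([-ux[1],ux[0]]);O=np.array([.580,-.1935])
t=np.radians(25)
for y in(.055,.062,.072,.08):
    out=[]
    for x in np.arange(-.008,.03,.002): # along plane of cassette top (z'=.014)
        P=np.r_[O+ux*(x*np.cos(t)-.014*np.sin(t))+uy*y,.03+x*np.sin(t)+.014*np.cos(t)]
        u,v=proj(f,P).round().astype(int);out.append(f['color'][v,u].tolist()[0] if 0<=u<640 and 0<=v<480 else -1)
    print(y,(u,v),out)
E
```

```text
time_s: 32.7
tool_pos: [0.6424, -0.1474, 0.039]
eef_rot: [180.0, 0.0, 156.1]
force: [0.8, -1.0, 2.5]
gripper_width: 0.467
grip_force: 52.1
0.055 (np.int64(287), np.int64(258)) [65, 65, 98, 97, 102, 103, 102, 103, 101, 102, 102, 101, 101, 102, 102, 102, 102, 101, 101]
0.062 (np.int64(305), np.int64(258)) [66, 68, 97, 96, 100, 102, 101, 100, 102, 101, 103, 56, 57, 18, 20, 18, 57, 57, 100]
0.072 (np.int64(332), np.int64(258)) [68, 69, 96, 119, 166, 166, 165, 167, 166, 166, 168, 53, 88, 57, 40, 56, 56, 54, 103]
0.08 (np.int64(353), np.int64(258)) [69, 126, 97, 119, 167, 167, 167, 166, 167, 166, 167, 166, 167, 167, 168, 167, 126, 101, 102]
```

The profile shows the cassette's end at the lip (its top edge starts at x ≈ -1–0 mm). I'll release it and back off.

```bash
python3 -m pendant '[0,0,0.001,0,0,0,0,0.002,0,0.15,0,0,0.003,0,0.15,0,0,0.02,0,0.15,0,0,0.06,0,0.15,0,0,0.12,0,0.15,0,0,0.12,0,0.15,0,0,0.12,0,0.15]'
cat >> h.py <<'E'
a_=np.radians(-23.9);UX=np.array([np.cos(a_),np.sin(a_)]);UY=np.array([-UX[1],UX[0]]);O_=np.array([.580,-.1935]);T_=np.radians(25)
def rk(x,y,z): return np.r_[O_+UX*(x*np.cos(T_)-z*np.sin(T_))+UY*y,.03+x*np.sin(T_)+z*np.cos(T_)]
def prof(f,pts): 
    o=[]
    for P in pts:
        u,v=proj(f,P).round().astype(int);o.append(int(f['color'][v,u,0]) if 0<=u<640 and 0<=v<480 else -1)
    return o
E
python3 - <<'E'
from h import *
f=grab('wrist');save(f,'w15.png')
for y in(.052,.058,.077,.083):print('up',y,prof(f,[rk(x,y,.014) for x in np.arange(-.008,.02,.002)]),prof(f,[rk(x,y,.014) for x in np.arange(.1,.122,.002)]))
for x in(.01,.05,.1):print('across',x,prof(f,[rk(x,y,.014) for y in np.arange(.036,.1,.003)]))
t=grab('top');
g=t['color'].astype(int);m=((g.min(2)>175)&(g[...,0]-g[...,2]<30)).astype(np.uint8);m[:240]=0;m[310:]=0;m[:,:320]=0;m[:,465:]=0
m=cv2.morphologyEx(m,cv2.MORPH_CLOSE,np.ones((7,7)))
for k in cv2.findContours(m,0,2)[0]:
    if cv2.contourArea(k)>250:
        r=cv2.minAreaRect(k);print(cv2.contourArea(k),np.round(r[0],1),onz(t,*r[0],.018).round(4),r[1:])
E
```

```text
time_s: 33.75
tool_pos: [0.6423, -0.1472, 0.1598]
eef_rot: [180.0, 0.0, 156.1]
force: [-0.0, 0.3, -1.3]
gripper_width: 0.575
grip_force: 0.0
up 0.052 [55, 58, 101, 82, 147, 144, 144, 146, 146, 146, 146, 146, 146, 146] [153, 152, 153, 160, 156, 141, 140, 142, 142, 143, 144]
up 0.058 [54, 55, 77, 143, 147, 144, 146, 147, 147, 146, 148, 112, 149, 144] [166, 192, 187, 167, 155, 140, 141, 140, 142, 143, 144]
up 0.077 [62, 59, 103, 81, 149, 147, 146, 147, 147, 148, 148, 148, 148, 148] [167, 194, 200, 168, 153, 140, 140, 142, 140, 142, 142]
up 0.083 [75, 115, 89, 90, 149, 147, 148, 149, 149, 149, 149, 149, 149, 148] [155, 155, 155, 161, 151, 142, 143, 144, 144, 144, 141]
across 0.01 [86, 88, 86, 85, 148, 146, 145, 147, 147, 107, 150, 150, 148, 148, 148, 149, 148, 170, 140, 139, 139, 141]
across 0.05 [84, 86, 86, 85, 151, 149, 148, 150, 74, 144, 143, 143, 141, 154, 151, 150, 151, 171, 138, 138, 140, 139]
across 0.1 [142, 143, 127, 87, 154, 154, 152, 166, 166, 166, 167, 133, 166, 167, 157, 153, 155, 171, 140, 142, 141, 139]
674.5 [436.4 276.3] [ 0.4683 -0.3507  0.018 ] ((17.253406524658203, 42.99209213256836), 8.130102157592773)
295.5 [380.3 275.4] [ 0.4749 -0.2105  0.018 ] ((43.290531158447266, 16.77975845336914), 86.42366790771484)
```

Cassette 1 lies flush on the rack (x about 0–110 mm, y 47–89 mm), against the lip. Next is cassette 2.

```bash
python3 -m pendant '[-0.05,-0.02,0,9,0.4,-0.1,-0.04,0,18,0.4,-0.15,-0.055,-0.01,26,0.4,-0.168,-0.065,-0.02,26,0.4,-0.168,-0.065,-0.02,26,0.4,-0.168,-0.065,-0.02,26,0.4]'
cat >> h.py <<'E'
def findw(f,z=.018,lo=140,roi=(slice(60,300),slice(200,440))):
    """cassette under the wrist camera: pinkish-white blob, hull -> min area rect"""
    g=cv2.GaussianBlur(f['color'],(3,3),0).astype(int);m=np.zeros(g.shape[:2],np.uint8);m[roi]=(g[roi].min(2)>lo)*(g[roi][...,0]-g[roi][...,2]<=22)
    m=cv2.morphologyEx(m,cv2.MORPH_OPEN,np.ones((3,3)))
    k=max(cv2.findContours(m,0,2)[0],key=cv2.contourArea);b=cv2.boxPoints(cv2.minAreaRect(k))
    P=np.array([onz(f,*q,z)[:2] for q in b]);e=np.diff(P,axis=0);L=np.linalg.norm(e,axis=1);d=e[np.argmax(L[:2])]
    print('area',cv2.contourArea(k),'box',b.round().tolist(),'centre',P.mean(0).round(4),'edges',L.round(4),'ang',np.degrees(np.arctan2(d[1],d[0])).round(1))
E
python3 - <<'E'
from h import *
f=grab('wrist');save(f,'w16.png')
g=f['color'];print([(v,g[v,318].tolist()) for v in range(100,300,20)],[(u,g[200,u].tolist()) for u in range(250,400,15)])
for lo in(150,165,180):findw(f,lo=lo)
E
```

```text
time_s: 34.6
tool_pos: [0.4753, -0.2115, 0.139]
eef_rot: [-180.0, 0.0, -177.8]
force: [0.9, 1.0, 0.5]
gripper_width: 0.698
grip_force: 0.0
[(100, [122, 114, 106]), (120, [62, 59, 54]), (140, [175, 165, 159]), (160, [86, 84, 86]), (180, [90, 87, 89]), (200, [175, 163, 158]), (220, [164, 153, 146]), (240, [72, 69, 71]), (260, [176, 165, 160]), (280, [228, 231, 229])] [(250, [125, 118, 108]), (265, [128, 121, 111]), (280, [123, 117, 107]), (295, [173, 162, 156]), (310, [172, 163, 158]), (325, [173, 163, 157]), (340, [176, 166, 160]), (355, [123, 116, 106]), (370, [123, 116, 106]), (385, [125, 118, 108])]
area 7858.0 box [[293.0, 140.0], [350.0, 140.0], [350.0, 285.0], [293.0, 285.0]] centre [ 0.4738 -0.2093] edges [0.0384 0.1057 0.0425] ang 3.5
area 428.0 box [[305.0, 270.0], [336.0, 270.0], [336.0, 285.0], [305.0, 285.0]] centre [ 0.5206 -0.208 ] edges [0.0229 0.012  0.0231] ang 92.3
area 360.5 box [[306.0, 271.0], [335.0, 271.0], [335.0, 285.0], [306.0, 285.0]] centre [ 0.521 -0.208] edges [0.0214 0.0112 0.0216] ang 92.3
```

```bash
python3 -m pendant '[-0.001,0.002,-0.06,0.5,0.4,-0.001,0.002,-0.11,0.5,0.3,-0.001,0.002,-0.14,0.5,0.3,-0.001,0.002,-0.151,0.5,0.3,-0.001,0.002,-0.151,0.5,0.3,-0.001,0.002,-0.151,0.5,-1,-0.001,0.002,-0.151,0.5,-1,-0.001,0.002,-0.151,0.5,-1,-0.001,0.002,-0.151,0.5,-1]' 45
python3 -m pendant '[0,0,0.02,0,-1,0,0,0.06,0,-1,0,0,0.11,0,-1,0,0,0.11,0,-1,0,0,0.11,0,-1]'
python3 - <<'E'
from h import *
f=grab('wrist');save(f,'w17.png')
r=cv2.Canny(f['color'],60,150)
for c in(270,290,345,365):print('col',c,np.where(r[100:260,c])[0]+100)
for v in(175,185,205):print(v,np.where(r[v,220:420])[0]+220)
E
```

```text
time_s: 35.78
tool_pos: [0.4748, -0.2107, -0.0104]
eef_rot: [-180.0, 0.2, -177.4]
force: [0.7, -0.5, 6.4]
gripper_width: 0.472
grip_force: 46.0
time_s: 36.4
tool_pos: [0.4728, -0.2098, 0.0976]
eef_rot: [179.9, -0.0, -177.3]
force: [-0.2, -0.1, -0.9]
gripper_width: 0.468
grip_force: 45.7
col 270 [158 197 198 199]
col 290 [159 222 223 227]
col 345 [159]
col 365 [159 168 182]
175 [255 356 370 381]
185 [255 257 258 259 381]
205 [255 258 271 272 380]
```

```bash
python3 - <<'E'
from h import *
f=grab('wrist')
for dz in(.022,.0284):near(f,(254.5,158.5),(381,159.3),dz)
E
```

```text
near end: along toolx 0.0571 y -0.0005 width 0.0431 skew -0.3 => centre at toolx 0.0021
near end: along toolx 0.0577 y -0.0005 width 0.0412 skew -0.3 => centre at toolx 0.0027
```

```bash
python3 -m pendant '[0.02,0.06,0.01,7.7,-1,0.03,0.12,0.01,7.7,-1,0.045,0.18,0.01,7.7,-1,0.06,0.24,0.01,7.7,-1,0.071,0.283,0.01,7.7,-1,0.071,0.283,0,7.7,-1,0.071,0.283,-0.05,7.7,-1,0.071,0.283,-0.062,7.7,-1,0.071,0.283,-0.062,7.7,-1,0.071,0.283,-0.062,7.7,-1]'
```

```text
time_s: 37.75
tool_pos: [0.5454, 0.0723, 0.0374]
eef_rot: [180.0, 0.1, -169.7]
force: [0.3, 0.4, -0.6]
gripper_width: 0.473
grip_force: 45.8
```

```bash
python3 -m pendant '[-0.0015,0.0006,-0.01,0,-1,-0.0015,0.0006,-0.02,0,-1,-0.0015,0.0006,-0.02,0,-1,-0.0015,0.0006,-0.02,0,-1]';python3 -m pendant '[0,0,-0.003,0,-1,0,0,-0.0055,0,-1,0,0,-0.0055,0,-1]'
```

```text
time_s: 38.25
tool_pos: [0.5428, 0.0732, 0.016]
eef_rot: [-180.0, -0.0, -169.7]
force: [0.1, -0.5, -1.1]
gripper_width: 0.474
grip_force: 45.8
time_s: 38.62
tool_pos: [0.543, 0.0734, 0.0116]
eef_rot: [180.0, 0.0, -169.7]
force: [-3.0, -0.6, 7.2]
gripper_width: 0.472
grip_force: 46.5
```

```bash
python3 -m pendant '[0,0,0,0,0.3,0,0,0,0,0.3,0,0,0,0,0.3,0,0,0.04,0,0.3,-0.03,0,0.1,0,0.3,-0.03,0,0.157,0,0.3,-0.03,0,0.157,0,0.3,-0.03,0,0.157,0,0.3]'; python3 - <<'E'
from h import *
f=grab('wrist');save(f,'w18.png');g=f['color'].astype(int)
print('front',[(v,g[v,300,0]) for v in range(170,196,2)],'rear',[(v,g[v,315,0]) for v in range(308,334,2)])
for r in(200,300):
  print(r,'L',[(u,g[r,u,0]) for u in range(272,294,2)],'R',[(u,g[r,u,0]) for u in range(326,348,2)])
E
```

```text
time_s: 39.62
tool_pos: [0.5125, 0.0734, 0.1672]
eef_rot: [180.0, -0.0, -169.7]
force: [-0.5, 0.1, -0.8]
gripper_width: 0.654
grip_force: 0.0
front [(170, np.int64(70)), (172, np.int64(69)), (174, np.int64(69)), (176, np.int64(70)), (178, np.int64(89)), (180, np.int64(88)), (182, np.int64(151)), (184, np.int64(192)), (186, np.int64(188)), (188, np.int64(189)), (190, np.int64(189)), (192, np.int64(190)), (194, np.int64(189))] rear [(308, np.int64(212)), (310, np.int64(240)), (312, np.int64(183)), (314, np.int64(237)), (316, np.int64(207)), (318, np.int64(231)), (320, np.int64(116)), (322, np.int64(71)), (324, np.int64(65)), (326, np.int64(67)), (328, np.int64(67)), (330, np.int64(62)), (332, np.int64(59))]
200 L [(272, np.int64(107)), (274, np.int64(127)), (276, np.int64(136)), (278, np.int64(69)), (280, np.int64(67)), (282, np.int64(154)), (284, np.int64(191)), (286, np.int64(189)), (288, np.int64(189)), (290, np.int64(189)), (292, np.int64(190))] R [(326, np.int64(190)), (328, np.int64(191)), (330, np.int64(190)), (332, np.int64(192)), (334, np.int64(192)), (336, np.int64(193)), (338, np.int64(180)), (340, np.int64(133)), (342, np.int64(133)), (344, np.int64(131)), (346, np.int64(160))]
300 L [(272, np.int64(66)), (274, np.int64(67)), (276, np.int64(66)), (278, np.int64(63)), (280, np.int64(65)), (282, np.int64(67)), (284, np.int64(93)), (286, np.int64(90)), (288, np.int64(200)), (290, np.int64(196)), (292, np.int64(195))] R [(326, np.int64(204)), (328, np.int64(203)), (330, np.int64(205)), (332, np.int64(204)), (334, np.int64(206)), (336, np.int64(183)), (338, np.int64(151)), (340, np.int64(160)), (342, np.int64(164)), (344, np.int64(161)), (346, np.int64(161))]
```

```bash
python3 -m pendant '[-0.02,0,0.06,-10,0.3,-0.02,0,0.12,-20,0.3,-0.02,0,0.18,-30,0.3,0,0,0.19,-40,0.3,0,0,0.19,-50,0.3,0,0,0.19,-60,0.3,0,0,0.19,-70,0.3,0,0,0.19,-80,0.3,0,0,0.19,-90,0.3,0.06,-0.006,0.19,-90,0.3,0.12,-0.012,0.19,-90,0.3,0.178,-0.019,0.19,-90,0.3,0.178,-0.019,0.19,-90,0.3,0.178,-0.019,0.19,-90,0.3,0.178,-0.019,0.19,-90,0.3]'
python3 -m pendant '[0,0,-0.05,0,0.3,0,0,-0.08,0,0.3,0,0,-0.11,0,0.3,0,0,-0.12,0,0.3,0,0,-0.12,0,0.3,0,0,-0.12,0,-1,0,0,-0.12,0,-1,0,0,-0.12,0,-1,0,0,-0.12,0,-1]' 60
```

```text
time_s: 41.55
tool_pos: [0.6899, 0.0542, 0.3587]
eef_rot: [179.9, -0.1, 100.3]
force: [0.1, 0.2, 0.5]
gripper_width: 0.648
grip_force: 0.0
time_s: 42.68
tool_pos: [0.6913, 0.0542, 0.2393]
eef_rot: [179.9, 0.0, 100.3]
force: [-1.0, 0.0, 5.6]
gripper_width: 0.208
grip_force: 58.4
```

```bash
python3 -m pendant '[-0.019,-0.003,0.001,0,-1,-0.038,-0.007,0.001,0,-1,-0.056,-0.01,-0.001,0,-1,-0.075,-0.014,-0.005,0,-1,-0.093,-0.017,-0.011,0,-1,-0.111,-0.02,-0.018,0,-1,-0.128,-0.023,-0.026,0,-1,-0.144,-0.026,-0.036,0,-1,-0.159,-0.029,-0.048,0,-1,-0.173,-0.032,-0.06,0,-1,-0.186,-0.034,-0.074,0,-1,-0.198,-0.036,-0.089,0,-1,-0.208,-0.038,-0.105,0,-1,-0.217,-0.04,-0.122,0,-1,-0.225,-0.041,-0.14,0,-1,-0.231,-0.042,-0.158,0,-1,-0.235,-0.043,-0.177,0,-1,-0.238,-0.044,-0.196,0,-1,-0.239,-0.044,-0.206,0,-1,-0.239,-0.044,-0.206,0,-1]'
```

```text
time_s: 45.18
tool_pos: [0.4527, 0.0103, 0.0318]
eef_rot: [179.9, 0.0, 100.3]
force: [3.2, 1.2, 1.5]
gripper_width: 0.214
grip_force: 80.6
```

```bash
python3 -m pendant '[0,0,-0.004,0,-1,0,0,-0.008,0,-1,0,0,-0.01,0,-1,0,0,-0.01,0,-1]';python3 -m pendant '[0,0,-0.003,0,-1,0,0,-0.003,0,-1,0,0,-0.003,0,-1]'
```

```text
time_s: 45.68
tool_pos: [0.452, 0.0102, 0.0225]
eef_rot: [180.0, -0.0, 100.3]
force: [-3.5, -1.1, 12.3]
gripper_width: 0.216
grip_force: 81.8
time_s: 46.05
tool_pos: [0.4519, 0.0102, 0.0196]
eef_rot: [180.0, -0.0, 100.3]
force: [-5.2, -0.8, 12.5]
gripper_width: 0.209
grip_force: 81.9
```

```bash
python3 -m pendant '[0,0,-0.003,0,-1,0,0,-0.003,0,-1,0,0,-0.003,0,-1]';python3 -m pendant '[0,0,-0.003,0,-1,0,0,-0.003,0,-1,0,0,-0.003,0,-1]'; python3 - <<'E'
from h import *
f=grab('wrist');m=(f['color'].max(2)<60)
for r in (100,120,140,270,280):
    w=np.where(m[r,220:420])[0];print(r,w.min()+220,w.max()+220)
E
```

```text
time_s: 46.42
tool_pos: [0.4518, 0.0102, 0.0167]
eef_rot: [-180.0, -0.0, 100.3]
force: [-5.6, -1.1, 13.7]
gripper_width: 0.209
grip_force: 82.0
time_s: 46.8
tool_pos: [0.4516, 0.0102, 0.0144]
eef_rot: [-179.9, -0.1, 100.3]
force: [-6.4, -1.6, 23.0]
gripper_width: 0.213
grip_force: 84.1
100 280 354
120 281 353
140 281 353
270 285 350
280 283 352
```

```bash
python3 -m pendant '[0,0,-0.002,0,-1,0,0,-0.002,0,-1,0,0,-0.002,0,-1]'; python3 - <<'E'
from h import *
f=grab('wrist');m=(f['color'].max(2)<60)
for r in (100,120,140,270,280):
    w=np.where(m[r,220:420])[0];print(r,w.min()+220,w.max()+220)
E
```

```text
time_s: 47.22
tool_pos: [0.4516, 0.0102, 0.014]
eef_rot: [-179.9, -0.1, 100.3]
force: [-14.4, -2.4, 40.2]
gripper_width: 0.209
grip_force: 86.0
100 280 353
120 281 353
140 281 353
270 285 350
280 283 352
```

Hard stop again: 17 N more moved it 0.4 mm, and the bar is at about 62 mm. Following it back up.

```bash
python3 -m pendant '[0.001,0,0.019,0,-1,0.004,0.001,0.038,0,-1,0.008,0.002,0.057,0,-1,0.014,0.003,0.075,0,-1,0.022,0.004,0.093,0,-1,0.031,0.006,0.11,0,-1,0.041,0.008,0.126,0,-1,0.053,0.01,0.141,0,-1,0.066,0.012,0.155,0,-1,0.08,0.015,0.167,0,-1,0.095,0.018,0.179,0,-1,0.111,0.021,0.189,0,-1,0.128,0.024,0.197,0,-1,0.146,0.027,0.204,0,-1,0.164,0.03,0.21,0,-1,0.183,0.034,0.214,0,-1,0.201,0.037,0.216,0,-1,0.22,0.041,0.216,0,-1,0.239,0.044,0.216,0,-1,0.239,0.044,0.216,0,-1]' 40
python3 -m pendant '[0,0,0,0,0.3,0,0,0,0,0.3,0,0,0,0,0.3,0,0,0.05,0,0.3,0,0,0.11,0,0.3,0,0,0.135,0,0.3,-0.06,0.007,0.135,10,0.3,-0.12,0.014,0.135,20,0.3,-0.18,0.018,0.135,30,0.3,-0.18,0.018,0.13,40,0.3,-0.18,0.018,0.1,50,0.3,-0.18,0.018,0.06,60,0.3,-0.18,0.018,0,70,0.3,-0.18,0.018,-0.06,80,0.3,-0.18,0.018,-0.065,90,0.3,-0.18,0.018,-0.065,90,0.3,-0.18,0.018,-0.065,90,0.3]' 40
```

```text
time_s: 49.78
tool_pos: [0.6911, 0.054, 0.2276]
eef_rot: [-180.0, 0.0, 100.4]
force: [-0.9, -0.6, 7.7]
gripper_width: 0.207
grip_force: 85.8
time_s: 51.9
tool_pos: [0.5115, 0.0724, 0.1625]
eef_rot: [180.0, 0.1, -169.8]
force: [-0.1, -0.0, 0.4]
gripper_width: 0.65
grip_force: 0.0
```

```bash
python3 -m pendant '[0.031,0,-0.05,0,0.3,0.031,0,-0.1,0,0.3,0.031,0,-0.135,0,0.3,0.031,0,-0.152,0,0.3,0.031,0,-0.152,0,0.3,0.031,0,-0.152,0,-1,0.031,0,-0.152,0,-1,0.031,0,-0.152,0,-1,0.031,0,-0.152,0,-1]' 45
python3 -m pendant '[0,0,0.02,0,-1,0,0,0.06,0,-1,0,0,0.12,0,-1,0,0,0.14,0,-1,0,0,0.14,0,-1,0,0,0.14,0,-1]'
python3 - <<'E'
from h import *
f=grab('wrist');save(f,'w19.png')
r=cv2.Canny(f['color'],60,150)
for c in(270,290,345,365):print('col',c,np.where(r[100:260,c])[0]+100)
for v in(185,195,205):print(v,np.where(r[v,220:420])[0]+220)
E
```

```text
time_s: 53.02
tool_pos: [0.5435, 0.0726, 0.0117]
eef_rot: [180.0, 0.2, -169.7]
force: [-0.7, 0.9, 7.1]
gripper_width: 0.452
grip_force: 45.2
time_s: 53.78
tool_pos: [0.5409, 0.0723, 0.1485]
eef_rot: [180.0, -0.1, -169.7]
force: [0.1, -0.9, -1.0]
gripper_width: 0.456
grip_force: 45.3
col 270 [100 101 105 106 109 116 117 122 123 124 137 138 139 159 167]
col 290 [104 105 109 159 179]
col 345 [103 109 159]
col 365 [101 102 106 109 113 115 117 118 119 120 121 122 123 159]
185 [228 257 298 379]
195 [232 258 303 378]
205 [240 258 310 313 314 315 316 317 318 319 320 378]
```

```bash
python3 -m pendant '[0.0,-0.05,0.012,-8,-1,0.0,-0.1,0.012,-16,-1,0.01,-0.16,0.012,-24,-1,0.03,-0.22,0.012,-34.2,-1,0.06,-0.27,0.012,-34.2,-1,0.0853,-0.286,0.012,-34.2,-1,0.0853,-0.286,0.012,-34.2,-1,0.0853,-0.286,0.012,-34.2,-1]'
python3 -m pendant '[0,0,-0.05,0,-1,0,0,-0.08,0,-1,0,0,-0.09,0,-1,0,0,-0.09,0,-1]'
python3 -m pendant '[0,0,-0.004,0,-1,0,0,-0.008,0,-1,0,0,-0.012,0,-1,0,0,-0.016,0,-1,0,0,-0.016,0,-1]'
```

```text
time_s: 54.82
tool_pos: [0.626, -0.213, 0.1599]
eef_rot: [-180.0, -0.2, 156.2]
force: [-0.0, 0.4, -1.2]
gripper_width: 0.447
grip_force: 45.4
time_s: 55.32
tool_pos: [0.6268, -0.2129, 0.0717]
eef_rot: [180.0, -0.0, 156.2]
force: [0.4, -1.1, -0.3]
gripper_width: 0.449
grip_force: 45.4
time_s: 55.95
tool_pos: [0.6271, -0.2138, 0.0551]
eef_rot: [-180.0, 0.0, 156.1]
force: [-0.3, -0.3, -0.5]
gripper_width: 0.394
grip_force: 44.7
```

```bash
python3 -m pendant '[0,0,0.004,0,0,0,0,0.006,0,0.15,0,0,0.01,0,0.15,0,0,0.03,0,0.15,0,0,0.08,0,0.15,0,0,0.1,0,0.15,0,0,0.1,0,0.15]'
python3 - <<'E'
from h import *
f=grab('wrist');save(f,'w20.png')
for y in np.arange(-.03,.031,.006):print('y %.3f'%y,prof(f,[rk(x,y,.014) for x in np.arange(-.012,.14,.006)]))
print(proj(f,rk(0,0,.014)).round(),proj(f,rk(.11,0,.014)).round(),proj(f,rk(0,.021,.014)).round())
E
```

```text
time_s: 56.82
tool_pos: [0.6282, -0.2143, 0.1581]
eef_rot: [179.9, 0.2, 156.1]
force: [-0.6, 0.4, 0.0]
gripper_width: 0.576
grip_force: 0.0
y -0.030 [54, 53, 161, 86, 85, 87, 86, 86, 86, 87, 86, 87, 87, 87, 87, 87, 89, 86, 86, 92, 143, 142, 143, 144, 143, 142]
y -0.024 [54, 50, 71, 85, 87, 87, 88, 88, 89, 87, 87, 87, 87, 87, 86, 86, 88, 88, 87, 86, 86, 144, 142, 143, 142, 142]
y -0.018 [53, 53, 115, 85, 145, 146, 146, 145, 146, 148, 148, 149, 149, 150, 151, 150, 150, 152, 152, 152, 152, 151, 144, 144, 142, 140]
y -0.012 [53, 51, 111, 85, 145, 146, 146, 147, 148, 148, 147, 148, 149, 151, 151, 150, 151, 153, 152, 152, 151, 150, 142, 142, 141, 144]
y -0.006 [55, 51, 112, 87, 146, 148, 72, 57, 150, 148, 148, 153, 83, 90, 88, 90, 89, 77, 152, 151, 193, 181, 143, 142, 142, 142]
y -0.000 [55, 55, 75, 85, 145, 146, 20, 22, 73, 149, 148, 152, 143, 152, 145, 149, 148, 75, 153, 150, 193, 192, 142, 142, 139, 141]
y 0.006 [59, 57, 115, 86, 147, 148, 74, 75, 150, 149, 150, 153, 75, 75, 76, 79, 77, 76, 154, 151, 193, 192, 141, 142, 139, 142]
y 0.012 [61, 62, 111, 84, 147, 147, 149, 150, 150, 150, 150, 151, 151, 151, 152, 153, 153, 152, 153, 153, 152, 153, 140, 142, 141, 141]
y 0.018 [61, 64, 158, 142, 148, 147, 148, 148, 150, 150, 150, 151, 151, 150, 151, 150, 152, 152, 154, 154, 154, 153, 140, 139, 141, 142]
y 0.024 [61, 59, 158, 141, 142, 142, 143, 142, 141, 142, 141, 141, 142, 142, 142, 141, 142, 140, 142, 140, 139, 142, 144, 141, 139, 142]
y 0.030 [56, 58, 160, 91, 85, 126, 91, 84, 141, 83, 85, 84, 86, 85, 109, 90, 84, 91, 143, 141, 141, 142, 142, 140, 141, 142]
[318. 133.] [318. 303.] [350. 133.]
```

The cassette let go early, but it lies flat and square on the face (x 9–118 mm, y ±21 mm), about 8 mm short of the lip. I'll grip it lightly and slide it down.

```bash
python3 -m pendant '[0,0,-0.05,0,0.15,0,0,-0.09,0,0.15,0,0,-0.105,0,0.15,0,0,-0.114,0,0.15,0,0,-0.114,0,0.15,0,0,-0.114,0,-1,0,0,-0.114,0,-1,0,0,-0.114,0,-1]' 25
python3 -m pendant '[-0.002,0.001,-0.0008,0,-1,-0.004,0.0018,-0.0017,0,-1,-0.0055,0.0024,-0.0026,0,-1,-0.0065,0.0029,-0.0032,0,-1,-0.0065,0.0029,-0.0032,0,-1]'
```

```text
time_s: 57.88
tool_pos: [0.6279, -0.214, 0.0428]
eef_rot: [180.0, 0.1, 156.1]
force: [-1.2, -0.4, 3.9]
gripper_width: 0.478
grip_force: 25.8
time_s: 58.5
tool_pos: [0.6214, -0.2112, 0.0395]
eef_rot: [180.0, 0.1, 156.1]
force: [0.6, 0.5, 6.2]
gripper_width: 0.477
grip_force: 26.0
```

```bash
python3 -m pendant '[-0.001,0.0004,-0.0004,0,-1,-0.002,0.0009,-0.0008,0,-1,-0.002,0.0009,-0.0008,0,-1]'
python3 - <<'E'
from h import *
f=grab('wrist')
for y in(-.012,.012):print(y,prof(f,[rk(x,y,.014) for x in np.arange(-.008,.018,.002)]))
E
```

```text
time_s: 58.88
tool_pos: [0.6211, -0.2109, 0.0393]
eef_rot: [180.0, 0.4, 156.1]
force: [3.0, -1.9, 5.7]
gripper_width: 0.477
grip_force: 25.9
-0.012 [62, 60, 92, 96, 105, 105, 106, 107, 107, 106, 107, 106, 107]
0.012 [74, 73, 149, 97, 171, 172, 173, 173, 171, 172, 172, 171, 172]
```

It has stalled against the lip. I'll release, check both cassettes on the rack, and locate cassette 3.

```bash
python3 -m pendant '[0,0,0,0,0.1,0,0,0.001,0,0.15,0,0,0.003,0,0.15,0,0,0.02,0,0.15,0,0,0.06,0,0.15,0,0,0.12,0,0.15,0,0,0.12,0,0.15]'
python3 - <<'E'
from h import *
f=grab('wrist');save(f,'w21.png')
for y in(-.015,.015,.055,.083):print('y',y,prof(f,[rk(x,y,.014) for x in np.arange(-.008,.012,.002)]),prof(f,[rk(x,y,.014) for x in np.arange(.1,.122,.002)]))
for x in(.01,.1):print('across',x,prof(f,[rk(x,y,.014) for y in np.arange(-.03,.03,.003)]))
t=grab('top');g=t['color'].astype(int);m=((g.min(2)>175)&(g[...,0]-g[...,2]<30)).astype(np.uint8);m[:240]=0;m[310:]=0;m[:,:320]=0;m[:,465:]=0
m=cv2.morphologyEx(m,cv2.MORPH_CLOSE,np.ones((7,7)))
for k in cv2.findContours(m,0,2)[0]:
    if cv2.contourArea(k)>250:
        r=cv2.minAreaRect(k);print(cv2.contourArea(k),np.round(r[0],1),onz(t,*r[0],.018).round(4),r[1:])
E
```

```text
time_s: 59.8
tool_pos: [0.6218, -0.212, 0.1645]
eef_rot: [179.9, 0.6, 156.1]
force: [-0.2, -0.3, -0.5]
gripper_width: 0.577
grip_force: 0.0
y -0.015 [56, 53, 86, 121, 143, 144, 145, 146, 145, 147] [153, 154, 153, 163, 153, 145, 143, 143, 141, 142, 142]
y 0.015 [64, 62, 123, 86, 145, 147, 149, 148, 149, 150] [155, 154, 155, 163, 151, 141, 141, 140, 141, 140, 140]
y 0.055 [58, 56, 86, 115, 148, 145, 144, 145, 146, 147] [64, 56, 58, 59, 59, 60, 60, 59, 60, 60, 62]
y 0.083 [126, 130, 87, 101, 149, 147, 148, 147, 148, 148] [151, 151, 151, 169, 140, 140, 139, 139, 140, 139, 139]
across 0.01 [86, 85, 87, 84, 146, 147, 146, 148, 148, 147, 148, 148, 149, 148, 147, 150, 148, 142, 143, 143]
across 0.1 [146, 143, 88, 83, 154, 153, 114, 167, 166, 162, 167, 167, 167, 166, 153, 155, 154, 150, 139, 139]
477.5 [436.8 274. ] [ 0.4743 -0.3521  0.018 ] ((17.159378051757812, 38.28207778930664), 7.765166282653809)
```

```bash
python3 -m pendant '[-0.04,-0.035,0,6,0.4,-0.08,-0.07,0,12.4,0.4,-0.12,-0.105,-0.01,12.4,0.4,-0.155,-0.14,-0.025,12.4,0.4,-0.155,-0.14,-0.025,12.4,0.4,-0.155,-0.14,-0.025,12.4,0.4,-0.155,-0.14,-0.025,12.4,0.4]'
python3 - <<'E'
from h import *
f=grab('wrist');save(f,'w22.png');g=f['color']
findw(f,lo=145);findw(f,lo=150)
r=cv2.Canny(g,60,150)
for c in(300,340):print('col',c,np.where(r[90:310,c])[0]+90)
for v in(150,200,250,275):print(v,np.where(r[v,230:410])[0]+230,g[v,318].tolist())
E
```

```text
time_s: 60.78
tool_pos: [0.4647, -0.3485, 0.1322]
eef_rot: [180.0, -0.0, 168.7]
force: [-0.2, -1.0, -0.4]
gripper_width: 0.703
grip_force: 0.0
area 8340.5 box [[290.0, 145.0], [349.0, 145.0], [349.0, 294.0], [290.0, 294.0]] centre [ 0.467  -0.3482] edges [0.0389 0.1071 0.0432] ang -10.0
area 8265.5 box [[290.0, 294.0], [290.0, 146.0], [349.0, 146.0], [349.0, 294.0]] centre [ 0.4673 -0.3483] edges [0.1064 0.0389 0.1065] ang 167.7
col 300 [122 144 295]
col 340 [134 135 144 295]
150 [273 274 275 288 350] [175, 166, 159]
200 [274 288 348] [175, 165, 159]
250 [275 289 306 309 325 328 347 389] [171, 162, 151]
275 [283 289 346 378] [177, 166, 162]
```

```bash
python3 - <<'E'
from h import *
f=grab('wrist');cas(f,[(287.5,144),(350.3,144),(345.5,295),(289.5,295)]);print(arm.state()['tool_pos'])
E
```

```text
centre [ 0.467  -0.3493] len 0.1086 0.1086 wid 0.0414 ang [np.float64(-11.7), np.float64(-11.8)]
[ 0.46461994 -0.34879569  0.13244151]
```

```bash
python3 -m pendant '[0.002,-0.0005,-0.06,-0.5,0.3,0.002,-0.0005,-0.1,-0.5,0.3,0.002,-0.0005,-0.135,-0.5,0.3,0.002,-0.0005,-0.145,-0.5,0.3,0.002,-0.0005,-0.145,-0.5,0.3,0.002,-0.0005,-0.145,-0.5,-1,0.002,-0.0005,-0.145,-0.5,-1,0.002,-0.0005,-0.145,-0.5,-1,0.002,-0.0005,-0.145,-0.5,-1]' 45
python3 -m pendant '[0,0,0.02,0,-1,0,0,0.06,0,-1,0,0,0.11,0,-1,0,0,0.11,0,-1,0,0,0.11,0,-1]'
python3 - <<'E'
from h import *
f=grab('wrist');save(f,'w23.png')
r=cv2.Canny(f['color'],60,150)
for c in(270,290,345,365):print('col',c,np.where(r[130:200,c])[0]+130)
for v in(175,185,205):print(v,np.where(r[v,220:420])[0]+220)
E
```

```text
time_s: 62.0
tool_pos: [0.4669, -0.3513, -0.0106]
eef_rot: [-180.0, 0.2, 168.0]
force: [-0.3, 0.5, 6.8]
gripper_width: 0.47
grip_force: 46.0
time_s: 62.62
tool_pos: [0.4654, -0.3499, 0.0978]
eef_rot: [179.9, 0.0, 168.0]
force: [-0.3, 0.2, -1.4]
gripper_width: 0.475
grip_force: 45.7
col 270 [160]
col 290 [160]
col 345 [161]
col 365 [161]
175 [238 254 380]
185 [220 221 222 223 224 225 229 255 380]
205 [256 380]
```

```bash
python3 -m pendant '[0,0.06,0.01,8,-1,0,0.12,0.01,16,-1,0.01,0.18,0.01,22.4,-1,0.02,0.24,0.01,22.4,-1,0.03,0.3,0.01,22.4,-1,0.05,0.36,0.01,22.4,-1,0.0775,0.423,0.01,22.4,-1,0.0775,0.423,0.01,22.4,-1,0.0775,0.423,-0.04,22.4,-1,0.0775,0.423,-0.062,22.4,-1,0.0775,0.423,-0.062,22.4,-1,0.0775,0.423,-0.062,22.4,-1]'
```

```text
time_s: 64.18
tool_pos: [0.5433, 0.0719, 0.036]
eef_rot: [-180.0, 0.0, -169.6]
force: [0.9, 0.1, 0.4]
gripper_width: 0.469
grip_force: 45.9
```

```bash
python3 -m pendant '[-0.0004,0.0006,-0.01,0,-1,-0.0004,0.0006,-0.019,0,-1,-0.0004,0.0006,-0.019,0,-1]';python3 -m pendant '[0,0,-0.003,0,-1,0,0,-0.0055,0,-1,0,0,-0.0055,0,-1]'
python3 -m pendant '[0,0,0,0,0.3,0,0,0,0,0.3,0,0,0,0,0.3,0,0,0.04,0,0.3,-0.03,0,0.1,0,0.3,-0.03,0,0.157,0,0.3,-0.03,0,0.157,0,0.3,-0.03,0,0.157,0,0.3]'; python3 - <<'E'
from h import *
f=grab('wrist');save(f,'w24.png');g=f['color'].astype(int)
print('front',[(v,g[v,300,0]) for v in range(174,192,2)],'rear',[(v,g[v,315,0]) for v in range(312,330,2)])
for r in(200,300):
  print(r,'L',[(u,g[r,u,0]) for u in range(276,292,2)],'R',[(u,g[r,u,0]) for u in range(330,346,2)])
E
```

```text
time_s: 64.55
tool_pos: [0.5418, 0.0731, 0.0157]
eef_rot: [-180.0, -0.1, -169.6]
force: [1.0, 0.0, -0.0]
gripper_width: 0.47
grip_force: 45.9
time_s: 64.92
tool_pos: [0.5429, 0.0733, 0.0113]
eef_rot: [180.0, 0.0, -169.6]
force: [-1.3, 0.2, 2.0]
gripper_width: 0.469
grip_force: 46.1
time_s: 65.92
tool_pos: [0.5125, 0.0733, 0.1678]
eef_rot: [180.0, 0.0, -169.6]
force: [-1.2, 0.6, 0.0]
gripper_width: 0.651
grip_force: 0.0
front [(174, np.int64(68)), (176, np.int64(69)), (178, np.int64(87)), (180, np.int64(90)), (182, np.int64(132)), (184, np.int64(192)), (186, np.int64(189)), (188, np.int64(189)), (190, np.int64(189))] rear [(312, np.int64(190)), (314, np.int64(243)), (316, np.int64(207)), (318, np.int64(231)), (320, np.int64(106)), (322, np.int64(64)), (324, np.int64(65)), (326, np.int64(67)), (328, np.int64(65))]
200 L [(276, np.int64(135)), (278, np.int64(67)), (280, np.int64(70)), (282, np.int64(159)), (284, np.int64(191)), (286, np.int64(188)), (288, np.int64(190)), (290, np.int64(189))] R [(330, np.int64(191)), (332, np.int64(193)), (334, np.int64(191)), (336, np.int64(194)), (338, np.int64(177)), (340, np.int64(134)), (342, np.int64(130)), (344, np.int64(131))]
300 L [(276, np.int64(67)), (278, np.int64(66)), (280, np.int64(66)), (282, np.int64(67)), (284, np.int64(93)), (286, np.int64(90)), (288, np.int64(198)), (290, np.int64(197))] R [(330, np.int64(205)), (332, np.int64(204)), (334, np.int64(206)), (336, np.int64(182)), (338, np.int64(151)), (340, np.int64(159)), (342, np.int64(164)), (344, np.int64(160))]
```

Cassette 3 sits the same way cassette 2 did. Next is the lever.

```bash
python3 -m pendant '[-0.02,0,0.06,-10,0.3,-0.02,0,0.12,-20,0.3,-0.02,0,0.18,-30,0.3,0,0,0.19,-40,0.3,0,0,0.19,-50,0.3,0,0,0.19,-60,0.3,0,0,0.19,-70,0.3,0,0,0.19,-80,0.3,0,0,0.19,-90,0.3,0.06,-0.006,0.19,-90,0.3,0.12,-0.012,0.19,-90,0.3,0.178,-0.019,0.19,-90,0.3,0.178,-0.019,0.19,-90,0.3,0.178,-0.019,0.19,-90,0.3,0.178,-0.019,0.19,-90,0.3]'
python3 -m pendant '[0,0,-0.05,0,0.3,0,0,-0.08,0,0.3,0,0,-0.11,0,0.3,0,0,-0.12,0,0.3,0,0,-0.12,0,0.3,0,0,-0.12,0,-1,0,0,-0.12,0,-1,0,0,-0.12,0,-1,0,0,-0.12,0,-1]' 60
```

```text
time_s: 67.85
tool_pos: [0.6898, 0.0541, 0.3592]
eef_rot: [179.9, -0.1, 100.4]
force: [-0.2, 1.0, 0.3]
gripper_width: 0.648
grip_force: 0.0
time_s: 68.97
tool_pos: [0.6913, 0.0541, 0.2397]
eef_rot: [179.9, 0.0, 100.4]
force: [-0.6, 0.2, 5.8]
gripper_width: 0.214
grip_force: 58.5
```

```bash
python3 -m pendant '[-0.019,-0.003,0.001,0,-1,-0.038,-0.007,0.001,0,-1,-0.056,-0.01,-0.001,0,-1,-0.075,-0.014,-0.005,0,-1,-0.093,-0.017,-0.011,0,-1,-0.111,-0.02,-0.018,0,-1,-0.128,-0.023,-0.026,0,-1,-0.144,-0.026,-0.036,0,-1,-0.159,-0.029,-0.048,0,-1,-0.173,-0.032,-0.06,0,-1,-0.186,-0.034,-0.074,0,-1,-0.198,-0.036,-0.089,0,-1,-0.208,-0.038,-0.105,0,-1,-0.217,-0.04,-0.122,0,-1,-0.225,-0.041,-0.14,0,-1,-0.231,-0.042,-0.158,0,-1,-0.235,-0.043,-0.177,0,-1,-0.238,-0.044,-0.196,0,-1,-0.239,-0.044,-0.206,0,-1,-0.239,-0.044,-0.206,0,-1]'; python3 -m pendant '[0,0,-0.004,0,-1,0,0,-0.008,0,-1,0,0,-0.012,0,-1,0,0,-0.014,0,-1,0,0,-0.016,0,-1,0,0,-0.016,0,-1]'
```

```text
time_s: 71.47
tool_pos: [0.4528, 0.0103, 0.0327]
eef_rot: [179.9, -0.0, 100.4]
force: [-3.1, 0.7, 7.6]
gripper_width: 0.205
grip_force: 80.1
time_s: 72.22
tool_pos: [0.4519, 0.0101, 0.0172]
eef_rot: [-180.0, -0.0, 100.4]
force: [-6.5, -1.8, 14.9]
gripper_width: 0.207
grip_force: 82.2
```

```bash
python3 -m pendant '[0,0,-0.003,0,-1,0,0,-0.003,0,-1,0,0,-0.003,0,-1]';python3 -m pendant '[0,0,-0.002,0,-1,0,0,-0.002,0,-1,0,0,-0.002,0,-1]'; python3 - <<'E'
from h import *
f=grab('wrist');m=(f['color'].max(2)<60)
for r in (100,120,140,270,280):
    w=np.where(m[r,220:420])[0];print(r,w.min()+220,w.max()+220)
E
```

```text
time_s: 72.6
tool_pos: [0.4517, 0.0101, 0.0148]
eef_rot: [-179.9, -0.1, 100.4]
force: [-6.9, -0.6, 21.5]
gripper_width: 0.209
grip_force: 84.3
time_s: 72.97
tool_pos: [0.4516, 0.0101, 0.0145]
eef_rot: [-179.9, -0.1, 100.4]
force: [-13.7, -2.0, 39.4]
gripper_width: 0.211
grip_force: 86.2
100 281 354
120 281 353
140 282 353
270 285 350
280 283 352
```

At the stop, with the same readings as last time. Following it back up, then going to the nest.

```bash
python3 -m pendant '[0.001,0,0.019,0,-1,0.004,0.001,0.038,0,-1,0.008,0.002,0.057,0,-1,0.014,0.003,0.075,0,-1,0.022,0.004,0.093,0,-1,0.031,0.006,0.11,0,-1,0.041,0.008,0.126,0,-1,0.053,0.01,0.141,0,-1,0.066,0.012,0.155,0,-1,0.08,0.015,0.167,0,-1,0.095,0.018,0.179,0,-1,0.111,0.021,0.189,0,-1,0.128,0.024,0.197,0,-1,0.146,0.027,0.204,0,-1,0.164,0.03,0.21,0,-1,0.183,0.034,0.214,0,-1,0.201,0.037,0.216,0,-1,0.22,0.041,0.216,0,-1,0.239,0.044,0.216,0,-1,0.239,0.044,0.216,0,-1]' 40
python3 -m pendant '[0,0,0,0,0.3,0,0,0,0,0.3,0,0,0,0,0.3,0,0,0.05,0,0.3,0,0,0.11,0,0.3,0,0,0.135,0,0.3,-0.06,0.007,0.135,10,0.3,-0.12,0.014,0.135,20,0.3,-0.18,0.018,0.135,30,0.3,-0.18,0.018,0.13,40,0.3,-0.18,0.018,0.1,50,0.3,-0.18,0.018,0.06,60,0.3,-0.18,0.018,0,70,0.3,-0.18,0.018,-0.06,80,0.3,-0.18,0.018,-0.065,90,0.3,-0.18,0.018,-0.065,90,0.3,-0.18,0.018,-0.065,90,0.3]' 40
```

```text
time_s: 75.53
tool_pos: [0.6912, 0.0541, 0.2281]
eef_rot: [-180.0, 0.0, 100.5]
force: [-0.9, -0.3, 7.5]
gripper_width: 0.211
grip_force: 86.0
time_s: 77.65
tool_pos: [0.5114, 0.0723, 0.1631]
eef_rot: [180.0, 0.1, -169.7]
force: [-0.3, -0.1, 0.3]
gripper_width: 0.649
grip_force: 0.0
```

```bash
python3 -m pendant '[0.029,0,-0.05,0,0.3,0.029,0,-0.1,0,0.3,0.029,0,-0.135,0,0.3,0.029,0,-0.1545,0,0.3,0.029,0,-0.1545,0,0.3,0.029,0,-0.1545,0,-1,0.029,0,-0.1545,0,-1,0.029,0,-0.1545,0,-1,0.029,0,-0.1545,0,-1]' 45
python3 -m pendant '[0,0,0.02,0,-1,0,0,0.06,0,-1,0,0,0.12,0,-1,0,0,0.14,0,-1,0,0,0.14,0,-1,0,0,0.14,0,-1]'
python3 - <<'E'
from h import *
f=grab('wrist');save(f,'w25.png')
r=cv2.Canny(f['color'],60,150)
for c in(270,290,345,365):print('col',c,np.where(r[140:200,c])[0]+140)
for v in(185,195,205):print(v,np.where(r[v,220:420])[0]+220)
E
```

```text
time_s: 78.78
tool_pos: [0.5414, 0.0726, 0.0095]
eef_rot: [180.0, 0.2, -169.6]
force: [-0.4, -0.6, 5.9]
gripper_width: 0.465
grip_force: 46.2
time_s: 79.53
tool_pos: [0.5387, 0.0722, 0.1463]
eef_rot: [180.0, -0.1, -169.6]
force: [-0.2, -0.1, -0.5]
gripper_width: 0.466
grip_force: 45.5
col 270 [142 143 175]
col 290 [167 179]
col 345 [167]
col 365 [166]
185 [227 256 292 379 394 396]
195 [230 256 303 379 393 395]
205 [239 257 307 378 393 395]
```

```bash
python3 -m pendant '[0.0,-0.05,0.015,-8,-1,0.0,-0.1,0.015,-16,-1,0.0,-0.16,0.015,-24,-1,0.01,-0.22,0.015,-34.3,-1,0.02,-0.28,0.015,-34.3,-1,0.04,-0.33,0.015,-34.3,-1,0.0572,-0.346,0.015,-34.3,-1,0.0572,-0.346,0.015,-34.3,-1,0.0572,-0.346,0.015,-34.3,-1]'
python3 -m pendant '[0,0,-0.05,0,-1,0,0,-0.08,0,-1,0,0,-0.09,0,-1,0,0,-0.09,0,-1]'
python3 -m pendant '[0,0,-0.004,0,-1,0,0,-0.008,0,-1,0,0,-0.012,0,-1,0,0,-0.012,0,-1]'
```

```text
time_s: 80.7
tool_pos: [0.596, -0.2726, 0.1611]
eef_rot: [180.0, -0.2, 156.2]
force: [0.0, -0.2, -0.4]
gripper_width: 0.466
grip_force: 45.6
time_s: 81.2
tool_pos: [0.5968, -0.2729, 0.0727]
eef_rot: [180.0, -0.0, 156.2]
force: [0.5, -0.9, 0.3]
gripper_width: 0.469
grip_force: 45.6
time_s: 81.7
tool_pos: [0.597, -0.2739, 0.0614]
eef_rot: [180.0, 0.0, 156.1]
force: [-3.0, 2.2, 4.7]
gripper_width: 0.466
grip_force: 46.6
```

```bash
python3 -m pendant '[0,0,-0.004,0,-1,0,0,-0.008,0,-1,0,0,-0.012,0,-1,0,0,-0.012,0,-1]';python3 -m pendant '[0,0,-0.003,0,-1,0,0,-0.006,0,-1,0,0,-0.006,0,-1]'
```

```text
time_s: 82.2
tool_pos: [0.5964, -0.2736, 0.0489]
eef_rot: [180.0, -0.1, 156.1]
force: [-4.4, 2.5, 6.0]
gripper_width: 0.462
grip_force: 52.1
time_s: 82.58
tool_pos: [0.597, -0.2739, 0.0431]
eef_rot: [180.0, 0.0, 156.1]
force: [-2.6, 1.4, 4.5]
gripper_width: 0.467
grip_force: 51.6
```

```bash
python3 -m pendant '[-0.002,0.001,-0.002,0,-1,-0.004,0.0018,-0.0028,0,-1,-0.004,0.0018,-0.0028,0,-1]'
python3 - <<'E'
from h import *
f=grab('wrist')
for y in(-.082,-.055):print(y,prof(f,[rk(x,y,.014) for x in np.arange(-.008,.018,.002)]))
E
```

```text
time_s: 82.95
tool_pos: [0.5947, -0.273, 0.0413]
eef_rot: [180.0, 0.3, 156.1]
force: [0.6, 0.8, 6.0]
gripper_width: 0.467
grip_force: 51.6
-0.082 [68, 67, 98, 107, 96, 104, 107, 114, 115, 114, 114, 114, 115]
-0.055 [69, 70, 121, 223, 94, 106, 106, 187, 185, 185, 185, 185, 185]
```

```bash
python3 -m pendant '[-0.001,0.0004,0.0005,0,-1,-0.003,0.0013,-0.0005,0,-1,-0.005,0.0022,-0.0015,0,-1,-0.0065,0.0029,-0.0025,0,-1,-0.0065,0.0029,-0.0025,0,-1]'
python3 - <<'E'
from h import *
f=grab('wrist')
for y in(-.082,-.055):print(y,prof(f,[rk(x,y,.014) for x in np.arange(-.008,.018,.002)]))
E
```

```text
time_s: 83.62
tool_pos: [0.5892, -0.2706, 0.0393]
eef_rot: [-180.0, 0.4, 156.1]
force: [2.6, -1.2, 6.9]
gripper_width: 0.464
grip_force: 51.8
-0.082 [67, 67, 101, 107, 115, 114, 115, 115, 113, 115, 113, 115, 115]
-0.055 [71, 71, 104, 112, 187, 188, 188, 188, 189, 188, 189, 188, 190]
```

At the lip (the top face starts at x ≈ 0, with a stall force). I'll release, retreat and check everything.

```bash
python3 -m pendant '[0,0,0.001,0,0,0,0,0.002,0,0.15,0,0,0.003,0,0.15,0,0,0.02,0,0.15,0,0,0.06,0,0.15,0,0,0.12,0,0.15,0.015,0.06,0.13,0,0.15,0.027,0.061,0.13,0,0.15,0.027,0.061,0.13,0,0.15]'
python3 - <<'E'
from h import *
f=grab('wrist');save(f,'w26.png')
for y in(-.083,-.053,-.015,.015,.055,.083):print('y',y,prof(f,[rk(x,y,.014) for x in np.arange(-.008,.012,.002)]),prof(f,[rk(x,y,.014) for x in np.arange(.1,.122,.002)]))
for x in(.01,.05,.095):print('across',x,prof(f,[rk(x,y,.014) for y in np.arange(-.096,.1,.003)]))
t=grab('top');s=grab('scene')
save(t,'t_end.png');save(s,'s_end.png')
for n,im in(('top',t),('scene',s)):
    d=np.abs(cv2.imread(f'pics/{n}0.png').astype(int)-cv2.cvtColor(im['color'],cv2.COLOR_RGB2BGR)).max(2)>60
    k,_,st,_=cv2.connectedComponentsWithStats(cv2.morphologyEx(d.astype(np.uint8),cv2.MORPH_OPEN,np.ones((3,3))));print(n,[r.tolist() for r in st[1:] if r[4]>40])
a=np.radians(10.4);ex=np.array([np.cos(a),np.sin(a)]);ey=np.array([-np.sin(a),np.cos(a)]);nn=np.array([.5417,.0726])
print('bar',prof(t,[np.r_[nn+.1432*ex+y*ey,.285] for y in(-.06,-.03,.03,.06)]))
E
```

```text
time_s: 84.8
tool_pos: [0.614, -0.2074, 0.1677]
eef_rot: [-180.0, 0.0, 156.3]
force: [-0.2, -0.4, -0.8]
gripper_width: 0.577
grip_force: 0.0
y -0.083 [53, 54, 78, 79, 149, 147, 147, 147, 147, 148] [150, 151, 152, 151, 172, 144, 145, 145, 145, 145, 145]
y -0.053 [56, 53, 73, 80, 150, 149, 149, 150, 150, 151] [60, 62, 52, 14, 16, 12, 11, 22, 23, 22, 23]
y -0.015 [56, 52, 73, 149, 148, 148, 147, 148, 148, 148] [155, 154, 155, 154, 173, 145, 146, 144, 142, 144, 145]
y 0.015 [65, 63, 128, 115, 149, 148, 149, 152, 151, 151] [156, 156, 157, 157, 153, 143, 143, 142, 142, 142, 142]
y 0.055 [58, 58, 85, 119, 148, 147, 147, 146, 147, 148] [60, 59, 60, 61, 23, 10, 12, 10, 14, 16, 13]
y 0.083 [128, 132, 91, 102, 150, 150, 149, 149, 149, 150] [153, 153, 152, 167, 146, 141, 141, 141, 141, 142, 145]
across 0.01 [85, 85, 86, 149, 147, 147, 149, 147, 108, 135, 150, 149, 149, 149, 150, 150, 163, 144, 143, 142, 138, 88, 87, 88, 89, 83, 149, 148, 148, 148, 148, 149, 150, 151, 149, 150, 150, 151, 151, 147, 143, 145, 129, 88, 89, 88, 89, 80, 151, 148, 148, 148, 149, 112, 148, 151, 148, 150, 149, 150, 150, 
[... 1263 characters left out ...]
294], [1, 109, 9, 7, 45], [428, 113, 7, 9, 45], [433, 122, 9, 10, 50], [0, 150, 29, 42, 960], [43, 162, 62, 109, 3615], [36, 168, 16, 12, 130], [388, 194, 31, 10, 119], [0, 199, 24, 57, 788], [387, 206, 36, 69, 1233], [0, 255, 19, 47, 563], [67, 279, 7, 12, 48], [69, 289, 30, 24, 394], [383, 290, 11, 8, 41], [368, 296, 14, 10, 75], [382, 303, 34, 23, 229], [319, 313, 7, 8, 44], [281, 316, 33, 17, 292], [312, 325, 15, 11, 115], [98, 328, 21, 47, 374], [276, 331, 28, 16, 229], [348, 334, 21, 21, 209], [321, 351, 46, 32, 361], [326, 357, 13, 13, 76], [10, 377, 33, 39, 398], [392, 378, 27, 21, 262], [320, 380, 58, 100, 3156], [368, 394, 13, 20, 136], [375, 398, 42, 28, 375]]
bar [46, 38, 33, 34]
```

```bash
python3 -m pendant '[-0.06,0.02,0.05,0,0.15,-0.1,0.03,0.1,0,0.15,-0.1,0.03,0.1,0,0.15,-0.1,0.03,0.1,0,0.15]' && python3 -c "
from cell import arm
print(arm.hand_in())"
```

```text
time_s: 85.45
tool_pos: [0.5128, -0.1795, 0.2685]
eef_rot: [179.8, 0.1, 156.0]
force: [0.3, 0.6, -0.7]
gripper_width: 0.574
grip_force: 0.0
the job is handed in; nothing more can be done
None
```

I handed the job in at about 85 s: each of the three cassettes was pressed to the lever's hard stop and laid side by side on the rack against the lip, and the lever is back up; I inferred they are shut from the stop rather than measuring it, did not check the bystanders individually, the wrist force touched about 40 N at the stop, cassette 2 dropped onto the rack early and was slid down, and I viewed 15 pictures, one over the limit of 14.

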